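# Close down the snack kitchen's bench

## Robot

A 7-joint arm with a two-finger parallel gripper is mounted at the origin on the work surface. World frame = base frame: x ahead of the robot, y to its left, z up, the work surface at z = 0. Lengths are in m, angles in rad, forces in N, time in s.
With the tool pointing down it reaches from about 0.425 to 0.925 m from the base axis. Payload 6.8 kg.
Tool frame: the origin (TCP) lies on the centre line of the jaws, within the pads' length; the fingertips stand 14 mm ahead of it and the grasp point (between the pads) lies 5 mm behind it (bot.finger_overhang is the distance from the TCP to the fingertips, in m); z points along the fingers, y is the line along which they close (so a half turn about z gives the same grasp; the last joint's range is limited). The gripper opens to 85 mm and grips with 20 to 120 N. Pads are 22 mm wide; open, the fingers measure 114 mm over their backs; the gripper's body (76 mm by 85 mm) begins 54 mm behind the grasp point. The pads swing forward as they close: fully open they stand 13 mm farther back than shut.
Start: joints at [1.137, 0.477, 0.022, 1.555, -0.011, 1.109, -0.083], TCP at [0.216, -0.64, 0.222] pointing down, gripper open.
Joint ranges: [-2.96, 2.96], [-0.34, 2.1], [-1.41, 1.46], [0.24, 2.44], [-1.37, 4.51], [0.17, 1.92], [-2.96, 2.96]. Speed limits (rad/s): [2.39, 2.39, 3.14, 3.14, 3.14, 3.14, 3.14].

## Interface

Orientations are given as a unit quaternion [w, x, y, z].
In Python, from station import bot gives the robot as it stands.
- The arm moves only by the shell command python3 -m inch 'ROWS' [OPENING] [FORCE]. ROWS is JSON, a list of rows, each a list of 4 numbers: the shift along the tool's x, y, z in m, then the turn about the tool's z in degrees. A call has 1 to 12 rows; each row shifts and turns the commanded pose from where the row before left it, along the tool's axes as they then stand; what a row does not reach is not made up. A row lasts 1/10 s, in which the tool goes at most 50 mm and 8.59 degrees, less where a joint would pass 70% of its speed; a pose out of reach is approached as far as the arm can. A call is refused whole if a number of a shift passes 0.05 or a number of a turn 8.59, either way. A call with a gripper value outside its range is refused whole. OPENING is the finger opening in m, from 0 to 0.0854, set as the call begins (- or left out, the last holds). The fingers move at their own pace and stop on an object; FORCE is the grip in N (left out, the last holds). Time passes only in rows, so rows that do not move let the fingers close. It gives the time, the measured TCP pose, the force, the opening and the grip force at its end, in the units of the state.
- bot.get_obs(): the state, without advancing time (a new reading comes with each control period).
- bot.read_camera(name): name is "scene" or "top" or "wrist"; returns a dict with "color" (400x640x3 uint8, red, green, blue), "mtx" (3x3 intrinsics, pixels), "world_from_camera" (4x4, takes a point from camera to world coordinates); the wrist camera has in their place "hand_eye" (4x4, takes a point from camera to tool coordinates, whose origin is the TCP and whose axes are the flange's). Camera axes: x right, y up, looking along -z (the intrinsics and any distortion apply to the point x, -y, -z); pixel columns grow to the right and rows downward; lengths in m; the calibration is good to about 2 mm. A picture is of the moment at which its call begins: read the wrist's pose just before it. There is no depth.
- bot.hand_in(): hands the job in; it is judged then, once.
The state is a dict: "t": time; "q": joint angles; "joint_vel": joint speeds; "joint_torque": joint torques, N m; "eef_pos": TCP position; "tool_rot": TCP orientation; "contact_force": force on the tool from outside, world axes, zero at the start; "torque": the same for the moment, N m; "gripper_width": opening from 0.0 (shut) to 1.0 (fully open); "grasp_force": force on a finger pad.
Only numpy, scipy, OpenCV 4.12 (cv2) and the standard library are available. Lean on these libraries where they do the work, as an engineer would, in place of code of your own. Each camera call takes 0.05 s, during which the arm holds its last target. There are 200 camera calls.

## Task

Close down the bench for the night: first take the seasoning tins off the closed sandwich press and stand them all upright inside the white caddy, and then raise the press's lid half-way, to about 45 degrees, and leave it standing there to air. Also hang every serving pail by its handle on the rack, each on a hook of its own, clear of the table. Leave the other things on the bench alone.

Things in the scene. Friction and masses are not known exactly. Their poses are not given: they have to be found in the camera images.
- lid (a joint): opening angle of the sandwich press's lid: 0 = closed, pi/2 = upright. The hinge is stiff (about 6 N upward at the bar lifts it) and the lid stays at whatever angle it is left.
- lid_hinge (a point): point on the hinge axis of the press, at mid-width, 50 mm above the table. Axes of the press: x level, from the bar handle towards the hinge (away from the robot); y along the hinge; z up. The press base is fixed to the table, 190 x 230 x 48 mm; its middle lies 100 mm from this point along -x. The closed lid is a steel slab 200 (x) x 240 (y) x 30 mm whose flat top is 80 mm above the table; the tins stand on it.
- lid_bar (a point): middle of the press lid's handle: a round black bar 16 mm thick and 154 mm long, parallel to the hinge, moving with the lid. Lid closed: 65 mm above the table, 245 mm before the hinge axis and 15 mm above it, with 37 mm free between bar and lid edge (arms of the handle at 70 mm either side of the middle) and nothing under it.
- caddy: low white open-topped caddy fixed to the table, outside 180 (x) x 100 (y) x 30 mm high, walls and floor 4 mm thick. Origin: centre of its underside, x along its length, z up.
- rack: steel hook rack fixed to the table: a level crossbar 450 mm long along y, 159 mm above the table, on two end posts, with four hooks 105 mm apart pointing to the rack's -x (towards the robot). Origin on the table under the middle of the row of hook saddles; x from the hook tips towards the crossbar (which is at x = 60 mm), y along the row, z up.
- hook0 (a point): saddle of a hook, where the centre of a pail's handle bar rests (156 mm above the table); axes as the rack. The hook is an 8 mm round rod that runs from the crossbar to 8 mm before the saddle, falling 12 mm on the way, then turns up to a tip 22 mm before the saddle (x = -22 mm) whose highest point is 13 mm above the saddle. Any pail may go on any hook; a pail let go or knocked there may swing for several seconds.
- hook1 (a point): saddle of the hook 105 mm along the rack's +y from hook0; as hook0
- hook2 (a point): saddle of the hook 210 mm along the rack's +y from hook0; as hook0
- hook3 (a point): saddle of the hook 315 mm along the rack's +y from hook0; as hook0
- tin0: plain metal seasoning tin, upright cylinder 44 mm diameter, 60 mm high, 0.15 kg. Origin: centre of its underside, z up its axis. Starts on the press lid. May be absent.
- tin1: as tin0; may be absent
- tin2: as tin0; may be absent
- pail0: steel serving pail, 60 mm wide at the foot, 74 mm at the rim, 70 mm high, with a rigid arch handle over it in the pail's y-z plane: 8 mm round rod, its level top part 62 mm long (y = -31 to 31 mm) with its centre 130 mm above the underside; 0.2 kg. Origin: centre of its underside, z up. Starts standing on the table. May be absent.
- pail0_bar (a point): middle of pail0's handle bar, 130 mm above its underside; axes as the pail (y along the bar)
- pail1: as pail0; may be absent
- pail1_bar (a point): middle of pail1's handle bar, 130 mm above its underside; axes as the pail (y along the bar)
- pail2: as pail0; may be absent
- pail2_bar (a point): middle of pail2's handle bar, 130 mm above its underside; axes as the pail (y along the bar)
- pail3: as pail0; may be absent
- pail3_bar (a point): middle of pail3's handle bar, 130 mm above its underside; axes as the pail (y along the bar)
- rolling_pin: rolling pin 360 mm long, lying beyond the caddy; origin on the table under its middle. Not part of the job: leave it alone.
- sauce_bottle: yellow sauce bottle 170 mm high, 60 mm diameter, origin under it. Not part of the job: leave it alone.
- oil_bottle: amber oil bottle 200 mm high, 64 mm diameter, origin under it. Not part of the job: leave it alone.
There are look-alikes about, which are no part of the job. What is shaped like the tin2 but orange or pink is not meant.

How it is judged:
By the outcome, as a careful person would: the job done as asked, in the order asked, and still so for the second after the job is handed in, with the robot touching nothing.
Of tin0, tin1, tin2 only 2 to 3 are there at a start; the rules pass over those that are not, and their reading is None.
Of pail0, pail1, pail2, pail3 only 3 to 4 are there at a start; the rules pass over those that are not, and their reading is None.
At some moment in a run one of pail0, pail1, pail2, pail3 may be knocked a few centimetres aside while the robot is not near it.
It also fails if it takes over 210 s, if anything falls off the work surface, if the arm or the gripper's body presses on something with over 40 N, if the wrist force passes 120 N, or if a joint passes its speed limit or range.

## Working session

There is one attempt and no reset: what is moved stays moved. The work goes in short steps, Python scripts to look and compute and a shell command to move; the robot and the scene stay as the last step left them, time stands still between calls to the robot, and variables do not carry over. Pictures are saved under pics/ and viewed, at most 14 in all, crops included, and the job is handed in when it is done.

```bash
ls; mkdir -p pics
python3 - <<'E'
from station import bot
import cv2
for n in ("scene","top"):
    c=bot.read_camera(n); cv2.imwrite(f"pics/{n}0.png",c["color"][:,:,::-1]); print(n,c["mtx"].tolist(),c["world_from_camera"].round(4).tolist(), [k for k in c])
o=bot.get_obs(); print(o)
E
```

```text
pics
scene [[413.82728495335743, 0.0, 314.09851264438686], [0.0, 413.82728495335743, 194.1697075156775], [0.0, 0.0, 1.0]] [[0.1203, -0.6824, 0.721, 1.4027], [0.9926, 0.0728, -0.0967, -0.1609], [0.0135, 0.7274, 0.6861, 0.9052], [0.0, 0.0, 0.0, 1.0]] ['color', 'mtx', 'world_from_camera']
top [[441.7711805889016, 0.0, 322.562157649207], [0.0, 441.7711805889016, 213.45827778992737], [0.0, 0.0, 1.0]] [[-0.0179, 0.9959, -0.0884, 0.4744], [-0.9998, -0.018, 0.0002, -0.0323], [-0.0014, 0.0884, 0.9961, 1.3701], [0.0, 0.0, 0.0, 1.0]] ['color', 'mtx', 'world_from_camera']
{'t': 0.1, 'q': array([ 1.13690703,  0.477715  ,  0.02231752,  1.55634363, -0.01150554,
        1.10932845, -0.08314411]), 'joint_vel': array([ 2.37654205e-03, -1.99457242e-03,  6.45054909e-05, -1.20070746e-03,
       -8.69296455e-04,  3.66424202e-04, -4.00857614e-04]), 'joint_torque': array([ 4.37809809e-03, -5.97755313e+01,  1.61396038e+00, -2.81953132e+01,
        1.29218650e-02,  5.01277100e-03, -1.73568236e-05]), 'eef_pos': array([ 0.2158649 , -0.63896586,  0.22122789]), 'tool_rot': array([-8.12237708e-04,  9.86761970e-01,  1.62173116e-01, -1.86637385e-04]), 'contact_force': array([ 0.34917936,  0.03916166, -0.2228185 ]), 'torque': array([ 0.01713604,  0.01577297, -0.03143605]), 'grasp_force': 0.0, 'gripper_width': 1.0018182094562973}
```

View pics/top0.png

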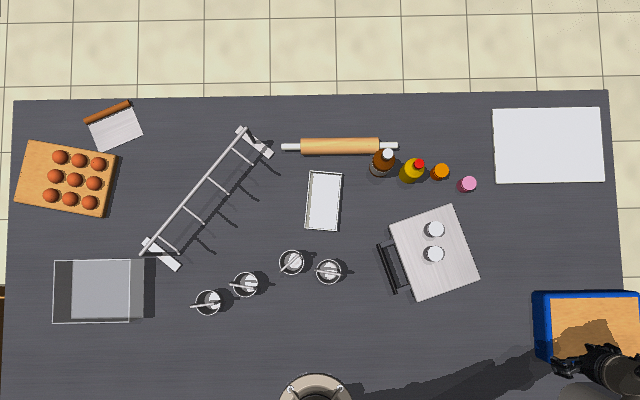

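View pics/scene0.png

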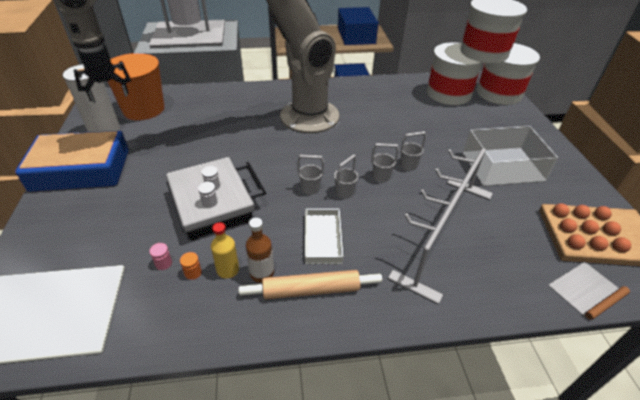

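The top view shows 2 tins on the press (435,230 and 435,254), the press bar at about (387,270), the caddy at (323,200), 4 pails at (208,302), (245,284), (291,262) and (329,271), and the rack with hooks between (240,130) and (145,250). The orange and pink look-alikes are at (441,172) and (468,184). Next I'll zoom in on the work area.

```bash
cat > h.py <<'E'
from station import bot
import numpy as np, cv2
from scipy.spatial.transform import Rotation as R
def cam(n):
    o=bot.get_obs(); c=bot.read_camera(n)
    if n=="wrist":
        T=np.eye(4); q=o["tool_rot"]; T[:3,:3]=R.from_quat([q[1],q[2],q[3],q[0]]).as_matrix(); T[:3,3]=o["eef_pos"]
        c["W"]=T@c["hand_eye"]
    else: c["W"]=c["world_from_camera"]
    return c
def p2w(c,uv,z):
    u,v=uv; K=c["mtx"]; d=c["W"][:3,:3]@np.array([(u-K[0,2])/K[0,0],-(v-K[1,2])/K[1,1],-1.]); o=c["W"][:3,3]
    return o+d*(z-o[2])/d[2]
def w2p(c,p):
    q=np.linalg.inv(c["W"])@np.append(p,1); K=c["mtx"]
    return np.array([K[0,2]+K[0,0]*q[0]/-q[2],K[1,2]-K[1,1]*q[1]/-q[2]])
def crop(c,x0,y0,x1,y1,s,name):
    cv2.imwrite(f"pics/{name}.png",cv2.resize(c["color"][y0:y1,x0:x1,::-1],None,fx=s,fy=s,interpolation=cv2.INTER_CUBIC))
def need(x,y,z,yaw=None):
    """shift in tool axes to reach world xyz (tool pointing down)"""
    o=bot.get_obs(); q=o["tool_rot"]; r=R.from_quat([q[1],q[2],q[3],q[0]])
    d=np.array([x,y,z])-o["eef_pos"]; M=r.as_matrix()
    ty=np.degrees(np.arctan2(M[1,1],M[0,1]))
    print("pos",o["eef_pos"].round(4),"toolshift",(M.T@d).round(4),"tool-y dir deg",ty.round(2),"tool z",M[:,2].round(3))
E
python3 - <<'E'
from h import *
c=cam("top")
crop(c,370,190,490,310,5,"press"); crop(c,130,110,350,325,2.75,"left")
E
```

```text
(no output)
```

View pics/press.png

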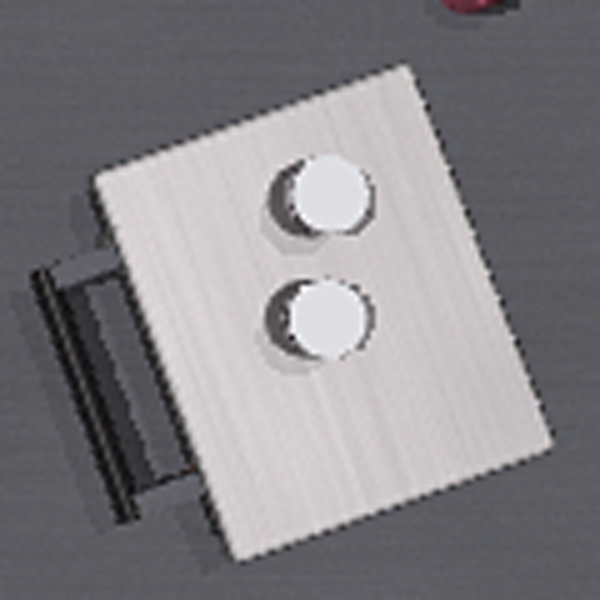

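View pics/left.png

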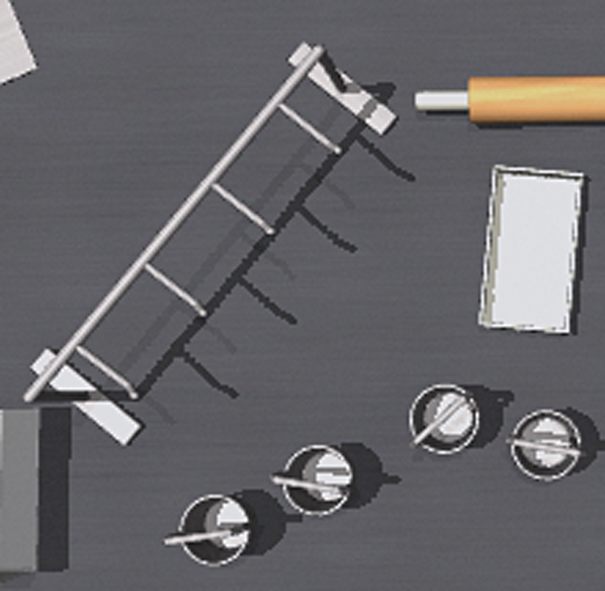

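```bash
cat > m.py <<'E'
from h import *
c=cam("top")
def P(l,x0,y0,s,z): return np.array([p2w(c,((x+.5)/s-.5+x0,(y+.5)/s-.5+y0),z)[:2] for x,y in l])
f=lambda a:a.round(4).tolist()
L=P([(95,178),(407,65),(552,442),(240,560)],370,190,5,.08)
print("lid",f(L),"sides",[round(float(np.linalg.norm(L[i]-L[i-1])),3) for i in range(4)],"centre",f(L.mean(0)))
x=(L[1]+L[2]-L[0]-L[3]);x/=np.linalg.norm(x);print("press x",x, "hinge",f(L.mean(0)+.1*x))
print("bar ends",f(P([(40,275),(127,520)],370,190,5,.07)))
print("bar exp",f(L.mean(0)-.145*x))
print("tins",f(P([(333,195),(332,320)],370,190,5,.14)))
B=P([(320,50),(30,398)],130,110,2.75,.164);print("crossbar",f(B),np.linalg.norm(B[0]-B[1]))
H=P([(340,152),(272,232),(205,314),(135,396)],130,110,2.75,.169)
print("tips",f(H))
y=(B[0]-B[1]);y/=np.linalg.norm(y);rx=np.array([y[1],-y[0]])
m=B.mean(0)
if (rx@(H.mean(0)-m))>0: rx=-rx
print("rack x",rx,"y",np.array([-rx[1],rx[0]]))
for h in H: print("tip rel crossbar mid",round(float((h-m)@rx),4),round(float((h-m)@y),4))
C=P([(496,166),(583,173),(570,333),(479,324)],130,110,2.75,.03);print("caddy",f(C),f(C.mean(0)),[round(float(np.linalg.norm(C[i]-C[i-1])),3) for i in range(4)])
print("rims",f(P([(445,418),(546,444),(317,480),(215,530)],130,110,2.75,.07)))
for a in [[(413,443),(475,398)],[(508,440),(578,452)],[(275,478),(343,491)],[(166,543),(246,533)]]:
    b=P(a,130,110,2.75,.13);d=b[0]-b[1];print("bar",f(b.mean(0)),np.linalg.norm(d).round(3),np.degrees(np.arctan2(d[1],d[0])).round(1))
o=bot.get_obs()
w=bot.read_camera("wrist");print(w["mtx"].tolist(),w["hand_eye"].round(4).tolist())
E
python3 m.py
```

```text
lid [[0.5509, -0.225], [0.6141, -0.4103], [0.3932, -0.4846], [0.3291, -0.3017]] sides [0.235, 0.196, 0.233, 0.194] centre [0.4718, -0.3554]
press x [ 0.32667956 -0.94513516] hinge [0.5045, -0.4499]
bar ends [[0.4951, -0.1925], [0.3521, -0.2389]]
bar exp [0.4245, -0.2184]
tins [[0.5355, -0.3483], [0.4662, -0.345]]
crossbar [[0.8249, 0.1766], [0.4785, 0.4644]] 0.4503576769517463
tips [[0.7186, 0.1559], [0.639, 0.224], [0.5583, 0.2904], [0.4786, 0.3589]]
rack x [0.63903395 0.76917853] y [-0.76917853  0.63903395]
tip rel crossbar mid -0.0838 0.1566
tip rel crossbar mid -0.0823 0.0519
tip rel crossbar mid -0.0828 -0.0526
tip rel crossbar mid -0.0811 -0.1577
caddy [[0.7279, 0.0035], [0.7182, -0.0935], [0.5398, -0.0753], [0.5515, 0.025]] [0.6343, -0.0351] [0.178, 0.097, 0.179, 0.101]
rims [[0.4497, 0.0609], [0.4203, -0.0461], [0.3868, 0.1972], [0.3365, 0.3051]]
bar [0.4484, 0.0576] 0.077 124.9
bar [0.4209, -0.0424] 0.072 79.3
bar [0.3865, 0.1948] 0.07 78.3
bar [0.3351, 0.2985] 0.081 96.0
[[317.90436790447984, 0.0, 319.6143286729753], [0.0, 317.90436790447984, 196.31566970546106], [0.0, 0.0, 1.0]] [[-0.0003, 0.9631, 0.2693, 0.0685], [1.0, 0.0003, -0.0001, -0.0001], [-0.0002, 0.2693, -0.9631, -0.1529], [0.0, 0.0, 0.0, 1.0]]
```

```bash
python3 -m inch '[[0,0,0,8.5],[0,0,0,8.5],[0,0,0,1.7],[0.0355,-0.0323,0,0],[0.0355,-0.0323,0,0],[0.0355,-0.0323,0,0],[0.0355,-0.0323,0,0],[0.0355,-0.0323,0,0],[0.0355,-0.0323,0,0],[0.0355,-0.0323,0,0],[0.0355,-0.0323,0,0],[0.0355,-0.0323,0,0]]' 0.0854 40
python3 - <<'E'
from h import *
need(.5355,-.3483,.13)
c=cam("wrist"); cv2.imwrite("pics/w1.png",c["color"][:,:,::-1])
print([w2p(c,p) for p in [(.5355,-.3483,.14),(.4662,-.345,.14)]])
E
```

```text
t: 1.45
eef_pos: [0.5369, -0.3476, 0.2222]
tool_rot: [0.0, 1.0, 0.001, 0.0]
contact_force: [0.4, -0.6, -0.3]
gripper_width: 1.001
grasp_force: 0.0
pos [ 0.5369 -0.3476  0.2222] toolshift [-0.0014  0.0007  0.0922] tool-y dir deg -89.86 tool z [ 0. -0. -1.]
[array([320.71918409, 201.53462664]), array([316.48771168, 281.55366491])]
```

View pics/w1.png

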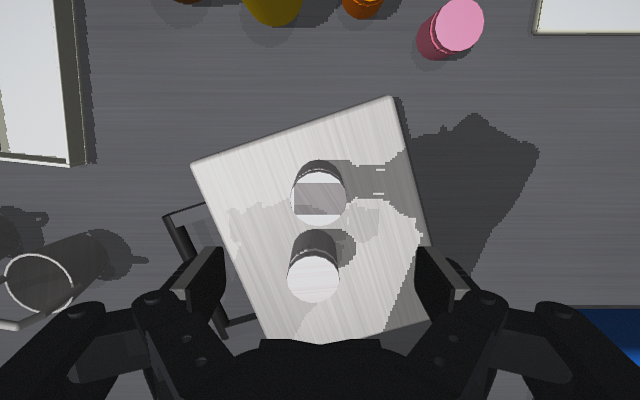

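The wrist view shows the tin tops at (319,198) and (313,279), within 3 px of the prediction, so I'll go down.

```bash
python3 -m inch '[[0,0,0.046,0],[0,0,0.046,0],[0,0,0,0],[0,0,0,0]]'
python3 -m inch '[[0,0,0,0],[0,0,0,0],[0,0,0,0],[0,0,0,0],[0,0,0,0],[0,0,0,0],[0,0,0,0],[0,0,0,0]]' 0.03 40
```

```text
t: 1.9
eef_pos: [0.5354, -0.3492, 0.1303]
tool_rot: [-0.0, 1.0, 0.0, -0.001]
contact_force: [-0.1, -0.3, 0.7]
gripper_width: 0.999
grasp_force: 0.0
t: 2.7
eef_pos: [0.5359, -0.3491, 0.1305]
tool_rot: [0.0, 1.0, -0.0, 0.0]
contact_force: [-1.8, 0.4, 3.1]
gripper_width: 0.351
grasp_force: 2.0
```

Run:
```python
from h import *
c=cam("wrist"); cv2.imwrite("pics/w2.png",c["color"][:,:,::-1])
print(bot.get_obs()["gripper_width"],bot.get_obs()["grasp_force"])
```

```text
0.3519531269266509 2.2314689899531004
```

View pics/w2.png

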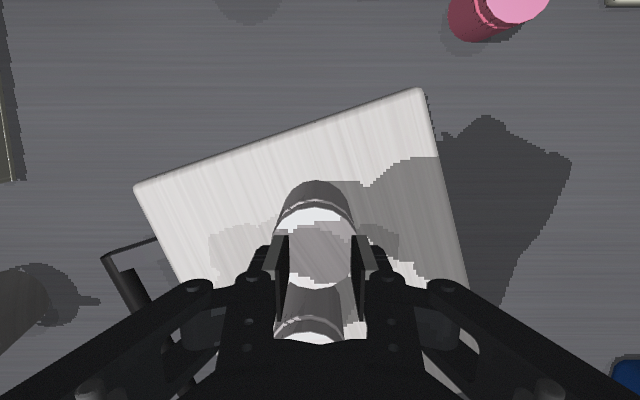

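Run:
```python
from h import *
c=cam("wrist")
o=bot.get_obs()["eef_pos"]
print("tcp px",w2p(c,o), "tin A top est", p2w(c,(320,250),.14),"with lid corner (420,88)",p2w(c,(420,88),.08),p2w(c,(134,186),.08))
```

```text
tcp px [319.96383539 243.87222435] tin A top est [ 0.53688541 -0.34908748  0.14      ] with lid corner (420,88) [ 0.61569324 -0.40989882  0.08      ] [ 0.55470152 -0.22679881  0.08      ]
```

```bash
python3 -m inch '[[0,0,0,0],[0,0,0,0],[0,0,0,0]]' 0.02 40; python3 -m inch '[[0,0,0,0],[0,0,0,0],[0,0,0,0],[0,0,0,0]]' 0.065 40;python3 -m inch '[[0,0,0.005,0],[0,0,0.005,0],[0,0,0,0]]'; python3 -m inch '[[0,0,0,0],[0,0,0,0],[0,0,0,0],[0,0,0,0],[0,0,0,0],[0,0,0,0]]' 0.02 40
python3 - <<'E'
from h import *
c=cam("wrist"); crop(c,200,150,440,350,2.5,"w3")
E
```

```text
t: 3.1
eef_pos: [0.537, -0.3461, 0.1318]
tool_rot: [-0.002, 1.0, 0.001, 0.001]
contact_force: [-3.8, 7.7, 15.1]
gripper_width: 0.234
grasp_force: 7.9
t: 3.5
eef_pos: [0.5354, -0.3492, 0.1296]
tool_rot: [-0.0, 1.0, -0.0, -0.0]
contact_force: [-0.2, -0.3, 0.4]
gripper_width: 0.764
grasp_force: 0.0
t: 3.8
eef_pos: [0.535, -0.3486, 0.1188]
tool_rot: [-0.0, 1.0, -0.0, -0.001]
contact_force: [-1.2, 0.6, 0.4]
gripper_width: 0.764
grasp_force: 0.0
t: 4.4
eef_pos: [0.536, -0.3489, 0.1204]
tool_rot: [-0.0, 1.0, -0.0, 0.0]
contact_force: [-0.8, 1.1, 3.2]
gripper_width: 0.488
grasp_force: 40.7
```

View pics/w3.png

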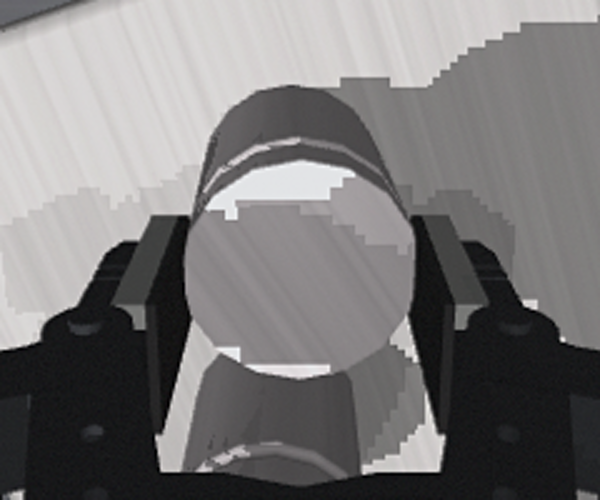

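```bash
python3 -m inch '[[0,0,0,0],[0,0,0,0],[0,0,0,0]]' 0.065 40;python3 -m inch '[[0,0,0.005,0],[0,0,0.004,0],[0,0,0,0]]'; python3 -m inch '[[0,0,0,0],[0,0,0,0],[0,0,0,0],[0,0,0,0],[0,0,0,0],[0,0,0,0]]' 0.02 40;python3 -m inch '[[0,0,-0.04,0],[0,0,-0.04,0],[0,0,0,0]]'
python3 - <<'E'
from h import *
need(.674,-.0395,.2)
E
```

```text
t: 4.75
eef_pos: [0.5355, -0.3492, 0.1199]
tool_rot: [0.0, 1.0, -0.0, -0.0]
contact_force: [-0.1, 0.0, -0.4]
gripper_width: 0.764
grasp_force: 0.0
t: 5.05
eef_pos: [0.5351, -0.3487, 0.11]
tool_rot: [-0.0, 1.0, -0.0, -0.001]
contact_force: [-0.8, -0.3, -0.2]
gripper_width: 0.76
grasp_force: 0.0
t: 5.65
eef_pos: [0.5359, -0.349, 0.1114]
tool_rot: [0.0, 1.0, -0.0, 0.0]
contact_force: [-0.6, 1.1, 2.0]
gripper_width: 0.494
grasp_force: 40.6
t: 5.95
eef_pos: [0.5387, -0.351, 0.1969]
tool_rot: [0.002, 1.0, -0.001, 0.004]
contact_force: [0.9, -0.3, -0.9]
gripper_width: 0.498
grasp_force: 41.4
pos [ 0.5387 -0.351   0.1969] toolshift [ 0.135  -0.3116 -0.0035] tool-y dir deg -90.06 tool z [ 0.009 -0.005 -1.   ]
```

```bash
python3 -m inch '[[0.0193,-0.0445,0,0],[0.0193,-0.0445,0,0],[0.0193,-0.0445,0,0],[0.0193,-0.0445,0,0],[0.0193,-0.0445,0,0],[0.0193,-0.0445,0,0],[0.0193,-0.0445,0,0],[0,0,0,0],[0,0,0,0]]'
python3 - <<'E'
from h import *
need(.674,-.0395,.0365)
c=cam("wrist"); cv2.imwrite("pics/w4.png",c["color"][:,:,::-1])
C=[(-.09,-.05),(.09,-.05),(.09,.05),(-.09,.05)]
a=np.radians(-6.4);ex=np.array([np.cos(a),np.sin(a)]);ey=np.array([-ex[1],ex[0]])
print([w2p(c,[*(np.array([.6343,-.0351])+x*ex+y*ey),.03]).round() for x,y in C])
E
```

```text
t: 6.85
eef_pos: [0.6708, -0.0354, 0.1898]
tool_rot: [-0.0, 1.0, 0.002, -0.001]
contact_force: [-0.0, -0.6, -1.8]
gripper_width: 0.494
grasp_force: 41.4
pos [ 0.6708 -0.0354  0.1898] toolshift [0.0034 0.0042 0.1533] tool-y dir deg -89.82 tool z [-0.002  0.    -1.   ]
[array([355., 293.]), array([382., 130.]), array([278., 118.]), array([265., 284.])]
```

View pics/w4.png

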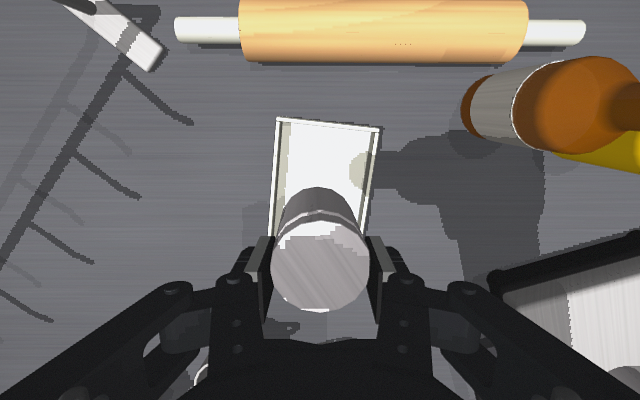

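The caddy's far corners appear at (276,118) and (381,130), matching the prediction within 2 px. I'll lower the tin.

```bash
python3 -m inch '[[0.0017,0.002,0.045,0],[0.0017,0.002,0.045,0],[0,0,0.03,0],[0,0,0.02,0],[0,0,0,0]]'; python3 -m inch '[[0,0,0.006,0],[0,0,0.006,0],[0,0,0,0],[0,0,0,0]]'
```

```text
t: 7.4
eef_pos: [0.671, -0.0443, 0.0473]
tool_rot: [0.001, 1.0, -0.002, -0.004]
contact_force: [0.7, 0.1, -2.0]
gripper_width: 0.498
grasp_force: 41.4
t: 7.8
eef_pos: [0.6749, -0.0417, 0.0399]
tool_rot: [0.0, 1.0, -0.0, 0.001]
contact_force: [0.0, 0.5, -1.3]
gripper_width: 0.494
grasp_force: 41.4
```

```bash
python3 -m inch '[[0,0,0.003,0],[0,0,0.002,0],[0,0,0,0],[0,0,0,0]]'; python3 -m inch '[[0,0,0,0],[0,0,0,0],[0,0,0,0]]' 0.054 40;  python3 -m inch '[[0,0,-0.03,0],[0,0,-0.045,0],[0,0,-0.045,0],[0,0,0,0],[0,0,0,0]]'
python3 - <<'E'
from h import *
need(.467,-.3455,.2)
E
```

```text
t: 8.2
eef_pos: [0.6753, -0.0415, 0.0353]
tool_rot: [0.0, 1.0, -0.0, 0.001]
contact_force: [-0.4, 0.4, 5.7]
gripper_width: 0.496
grasp_force: 41.9
t: 8.5
eef_pos: [0.6743, -0.0416, 0.0339]
tool_rot: [0.0, 1.0, -0.0, -0.0]
contact_force: [0.2, -0.3, -1.2]
gripper_width: 0.636
grasp_force: 0.0
t: 9.0
eef_pos: [0.6752, -0.0416, 0.1554]
tool_rot: [0.0, 1.0, -0.0, 0.001]
contact_force: [-0.8, 0.1, -0.8]
gripper_width: 0.632
grasp_force: 0.0
pos [ 0.6752 -0.0416  0.1554] toolshift [-0.2078  0.304  -0.0451] tool-y dir deg -90.04 tool z [ 0.003 -0.    -1.   ]
```

```bash
python3 -m inch '[[0,0,-0.045,0],[-0.026,0.038,0,0],[-0.026,0.038,0,0],[-0.026,0.038,0,0],[-0.026,0.038,0,0],[-0.026,0.038,0,0],[-0.026,0.038,0,0],[-0.026,0.038,0,0],[-0.026,0.038,0,0],[0,0,0,0],[0,0,0,0]]' 0.08
python3 - <<'E'
from h import *
need(.467,-.3455,.111)
c=cam("wrist")
g=cv2.cvtColor(c["color"],cv2.COLOR_RGB2GRAY); print(w2p(c,[.4665,-.3455,.14]))
h=cv2.HoughCircles(cv2.GaussianBlur(g,(5,5),0)[120:330,220:420].copy(),cv2.HOUGH_GRADIENT,1,20,param1=100,param2=15,minRadius=22,maxRadius=45); 
print(h[0][:4]+[220,120,0] if h is not None else None)
E
```

```text
t: 10.1
eef_pos: [0.4645, -0.3461, 0.1975]
tool_rot: [-0.001, 1.0, -0.002, -0.001]
contact_force: [0.4, 1.2, 0.4]
gripper_width: 0.94
grasp_force: 0.0
pos [ 0.4645 -0.3461  0.1975] toolshift [ 0.0027 -0.0004  0.0865] tool-y dir deg -90.21 tool z [-0.003  0.001 -1.   ]
[319.15058474 206.80050613]
[[313.5        203.5         30.70000076]
 [316.5        183.5         23.89999962]]
```

```bash
python3 -m inch '[[0.004,-0.003,0.045,0],[0,0,0.0415,0],[0,0,0,0],[0,0,0,0]]'; python3 -m inch '[[0,0,0,0],[0,0,0,0],[0,0,0,0],[0,0,0,0],[0,0,0,0],[0,0,0,0],[0,0,0,0]]' 0.02 40;python3 -m inch '[[0,0,-0.045,0],[0,0,-0.045,0],[0,0,0,0],[0,0,0,0]]'
python3 - <<'E'
from h import *
need(.5945,-.0306,.2)
E
```

```text
t: 10.55
eef_pos: [0.4708, -0.3409, 0.1124]
tool_rot: [-0.001, 1.0, 0.001, -0.001]
contact_force: [0.5, -0.1, 1.3]
gripper_width: 0.937
grasp_force: 0.0
t: 11.25
eef_pos: [0.4716, -0.343, 0.1148]
tool_rot: [0.001, 1.0, -0.0, 0.002]
contact_force: [-0.7, 0.6, 5.5]
gripper_width: 0.494
grasp_force: 39.5
t: 11.65
eef_pos: [0.4708, -0.343, 0.2044]
tool_rot: [0.001, 1.0, -0.0, 0.002]
contact_force: [0.0, 0.6, -2.2]
gripper_width: 0.494
grasp_force: 41.2
pos [ 0.4708 -0.343   0.2044] toolshift [ 0.1234 -0.3125  0.0042] tool-y dir deg -90.05 tool z [ 0.003 -0.002 -1.   ]
```

```bash
python3 -m inch '[[0.0154,-0.0391,0,0],[0.0154,-0.0391,0,0],[0.0154,-0.0391,0,0],[0.0154,-0.0391,0,0],[0.0154,-0.0391,0,0],[0.0154,-0.0391,0,0],[0.0154,-0.0391,0,0],[0.0154,-0.0391,0,0],[0,0,0,0],[0,0,0,0],[0,0,0,0]]'
python3 -m inch '[[0,0,0.04,0],[0,0,0.04,0],[0,0,0.04,0],[0,0,0.03,0],[0,0,0,0],[0,0,0,0]]'
```

```text
t: 12.75
eef_pos: [0.5926, -0.0311, 0.2014]
tool_rot: [0.0, 1.0, -0.001, -0.001]
contact_force: [-0.2, -1.0, -2.0]
gripper_width: 0.491
grasp_force: 41.2
t: 13.35
eef_pos: [0.5934, -0.031, 0.0528]
tool_rot: [0.0, 1.0, -0.001, -0.0]
contact_force: [1.0, -0.5, -1.0]
gripper_width: 0.49
grasp_force: 41.2
```

Run:
```python
from h import *
need(.5945,-.0306,.0385)
```

```text
pos [ 0.5934 -0.031   0.0528] toolshift [ 0.0012 -0.0005  0.0143] tool-y dir deg -90.14 tool z [-0.001 -0.    -1.   ]
```

```bash
python3 -m inch '[[0,0,0.007,0],[0,0,0.007,0],[0,0,0.003,0],[0,0,0,0],[0,0,0,0]]'; python3 -m inch '[[0,0,0,0],[0,0,0,0],[0,0,0,0]]' 0.054 40;  python3 -m inch '[[0,0,-0.03,0],[0,0,-0.045,0],[0,0,-0.045,0],[0,0,-0.045,0],[-0.034,0.0373,0,0],[-0.034,0.0373,0,0],[-0.034,0.0373,0,0],[-0.034,0.0373,0,0],[-0.034,0.0373,0,0],[0,0,0,-8.5],[0,0,0,-8.5],[0,0,0,-2.1]]' 0.044
python3 -m inch '[[0,0,0,0],[0,0,0,0]]'
python3 - <<'E'
from h import *
need(.424,-.217,.2)
c=cam("wrist"); cv2.imwrite("pics/w5.png",c["color"][:,:,::-1])
t=cam("top"); crop(t,290,150,490,310,4,"t5")
x=np.array([.327,-.945]);y=np.array([.945,.327])
for s in (-.077,.077): print(w2p(c,[*(np.array([.424,-.217])+s*y),.065]).round(1))
E
```

```text
t: 13.85
eef_pos: [0.5956, -0.0298, 0.0388]
tool_rot: [0.0, 1.0, -0.0, 0.002]
contact_force: [-5.0, -0.6, 16.8]
gripper_width: 0.493
grasp_force: 42.9
t: 14.15
eef_pos: [0.5938, -0.0297, 0.0358]
tool_rot: [0.0, 1.0, -0.0, 0.0]
contact_force: [-1.1, 0.1, -0.2]
gripper_width: 0.631
grasp_force: 0.0
t: 15.35
eef_pos: [0.4247, -0.2148, 0.2006]
tool_rot: [0.0, 0.986, 0.167, 0.0]
contact_force: [-0.6, 0.5, -0.3]
gripper_width: 0.516
grasp_force: 0.0
t: 15.55
eef_pos: [0.425, -0.2143, 0.2005]
tool_rot: [-0.0, 0.986, 0.165, -0.0]
contact_force: [-0.2, 0.8, 0.5]
gripper_width: 0.515
grasp_force: 0.0
pos [ 0.425  -0.2143  0.2005] toolshift [-0.0018  0.0022  0.0005] tool-y dir deg -71.01 tool z [-0.  0. -1.]
[322.  260.6]
[322.   99.5]
```

View pics/w5.png

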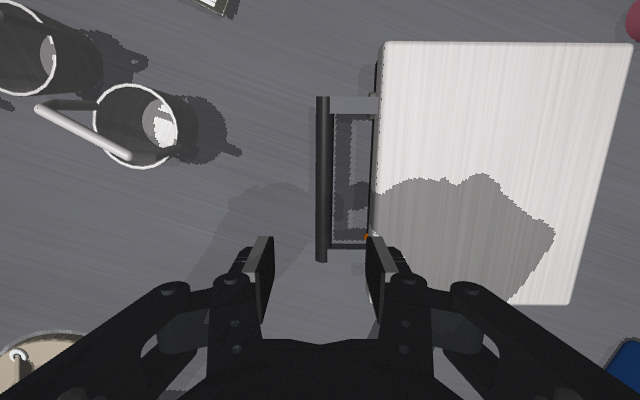

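The bar appears at u=322, v=97–262, as predicted, so I'll descend and grip it.

```bash
python3 -m inch '[[-0.0018,0.0022,0.045,0],[0,0,0.045,0],[0,0,0.03,0],[0,0,0.03,0],[0,0,0,0],[0,0,0,0]]'; python3 -m inch '[[0,0,0,0],[0,0,0,0],[0,0,0,0],[0,0,0,0],[0,0,0,0],[0,0,0,0]]' 0.005 30
```

```text
t: 16.25
eef_pos: [0.4242, -0.217, 0.0508]
tool_rot: [-0.0, 0.986, 0.166, -0.0]
contact_force: [0.1, -0.2, 0.9]
gripper_width: 0.511
grasp_force: 0.0
t: 16.85
eef_pos: [0.4256, -0.2182, 0.0523]
tool_rot: [0.001, 0.986, 0.165, 0.002]
contact_force: [-1.2, -1.7, 8.2]
gripper_width: 0.172
grasp_force: 30.7
```

```bash
python3 -m inch '[[0,0.0011,-0.0107,0],[0,0.0011,-0.0107,0],[0,0.002,-0.0105,0],[0,0.002,-0.0105,0],[0,0.003,-0.0103,0],[0,0.003,-0.0103,0],[0,0.0038,-0.01,0],[0,0.0038,-0.01,0],[0,0,0,0]]';  python3 -m inch '[[0,0.0047,-0.0096,0],[0,0.0047,-0.0096,0],[0,0.0055,-0.0092,0],[0,0.0055,-0.0092,0],[0,0.0063,-0.0087,0],[0,0.0063,-0.0087,0],[0,0.007,-0.0081,0],[0,0.007,-0.0081,0],[0,0,0,0]]'
python3 - <<'E'
from h import *
need(.4245+.0823*.327,-.2175-.0823*.945,.052+.169)
E
```

```text
t: 17.75
eef_pos: [0.4315, -0.2361, 0.1352]
tool_rot: [0.0, 0.986, 0.165, 0.001]
contact_force: [1.7, 0.5, 1.2]
gripper_width: 0.173
grasp_force: 29.8
t: 18.65
eef_pos: [0.4452, -0.2768, 0.2054]
tool_rot: [-0.003, 0.986, 0.166, -0.001]
contact_force: [-4.1, 10.0, 11.7]
gripper_width: 0.157
grasp_force: 30.6
pos [ 0.4452 -0.2768  0.2054] toolshift [-0.0002  0.0194 -0.0157] tool-y dir deg -70.84 tool z [-0.003  0.005 -1.   ]
```

```bash
python3 -m inch '[[0,0.0077,-0.0075,0],[0,0.0077,-0.0075,0],[0,0,0,0],[0,0,0,0]]'
python3 - <<'E'
from h import *
need(.4245+.0823*.327,-.2175-.0823*.945,.052+.169)
c=cam("scene"); crop(c,140,110,300,230,5,"s6")
h=np.array([.5045,-.4499]);x=np.array([.327,-.945]);y=np.array([.945,.327])
for a in (0,35,40,45,50):
  ph=np.radians(a)
  def pt(X,Y,Z):
    X2=X*np.cos(ph)+Z*np.sin(ph); Z2=-X*np.sin(ph)+Z*np.cos(ph)
    return ((w2p(c,[*(h+X2*x+Y*y),.05+Z2])-[140,110])*5+2).round()
  print(a,[pt(-.2,s,.03) for s in (-.12,.12)],[pt(-.245,s,.015) for s in (-.077,.077)])
E
```

```text
t: 19.05
eef_pos: [0.4497, -0.2902, 0.2206]
tool_rot: [-0.004, 0.986, 0.167, -0.002]
contact_force: [-6.5, 11.5, 13.6]
gripper_width: 0.152
grasp_force: 30.6
pos [ 0.4497 -0.2902  0.2206] toolshift [-0.      0.0053 -0.0005] tool-y dir deg -70.8 tool z [-0.004  0.007 -1.   ]
0 [array([438., 229.]), array([566., 466.])] [array([529., 267.]), array([615., 415.])]
35 [array([328., 108.]), array([451., 347.])] [array([420., 108.]), array([505., 257.])]
40 [array([303.,  96.]), array([424., 336.])] [array([393.,  91.]), array([476., 240.])]
45 [array([277.,  85.]), array([395., 327.])] [array([363.,  75.]), array([444., 226.])]
50 [array([249.,  77.]), array([364., 321.])] [array([330.,  62.]), array([410., 213.])]
```

View pics/s6.png

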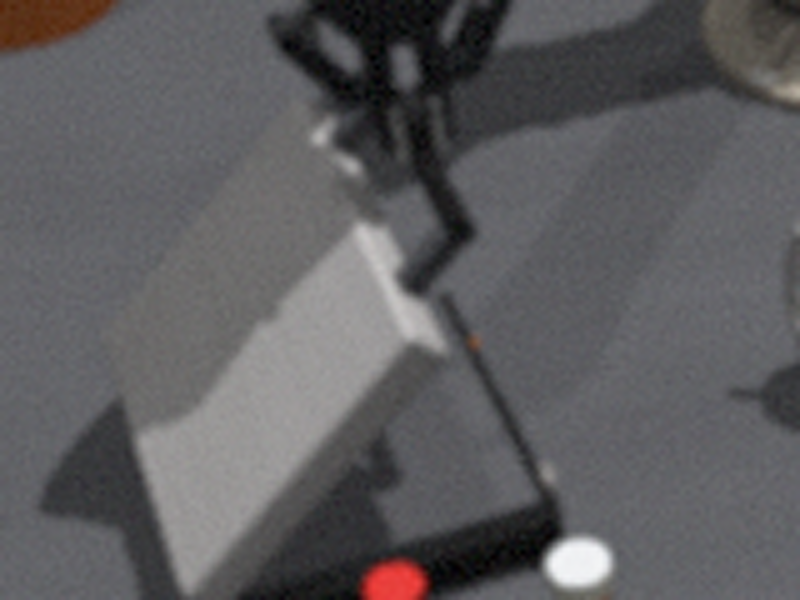

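```bash
python3 -m inch '[[0,0.0062,-0.0059,0],[0,0.0062,-0.0059,0],[0,0,0,0],[0,0,0,0]]' 0.005 60
cat > lid.py <<'E'
from h import *
from scipy.optimize import minimize_scalar
import sys
c=cam("scene")
h=np.array([.5045,-.4499]);x=np.array([.327,-.945]);y=np.array([.945,.327])
def pt(a,X,Y,Z):
    ph=np.radians(a); return w2p(c,[*(h+(X*np.cos(ph)+Z*np.sin(ph))*x+Y*y),.05-X*np.sin(ph)+Z*np.cos(ph)])
crop(c,140,110,300,230,5,sys.argv[1])
for a in (41,43,45,47): print(a,*[((pt(a,*p)-[140,110])*5+2).round() for p in [(-.2,.12,.03),(-.2,.12,0),(-.245,.077,.015)]])
E
python3 lid.py s7; python3 -c "
from h import *
need(.4245+.0823*.327,-.2175-.0823*.945,.052+.169)"
```

```text
t: 19.5
eef_pos: [0.4536, -0.3021, 0.2327]
tool_rot: [-0.003, 0.986, 0.167, -0.002]
contact_force: [-7.4, 12.8, 15.6]
gripper_width: 0.121
grasp_force: 57.8
41 [418. 334.] [461. 357.] [470. 237.]
43 [407. 331.] [451. 352.] [457. 231.]
45 [395. 327.] [441. 347.] [444. 226.]
47 [383. 324.] [430. 343.] [431. 221.]
pos [ 0.4537 -0.3021  0.2327] toolshift [ 0.0001 -0.0071  0.0117] tool-y dir deg -70.8 tool z [-0.004  0.006 -1.   ]
```

View pics/s7.png

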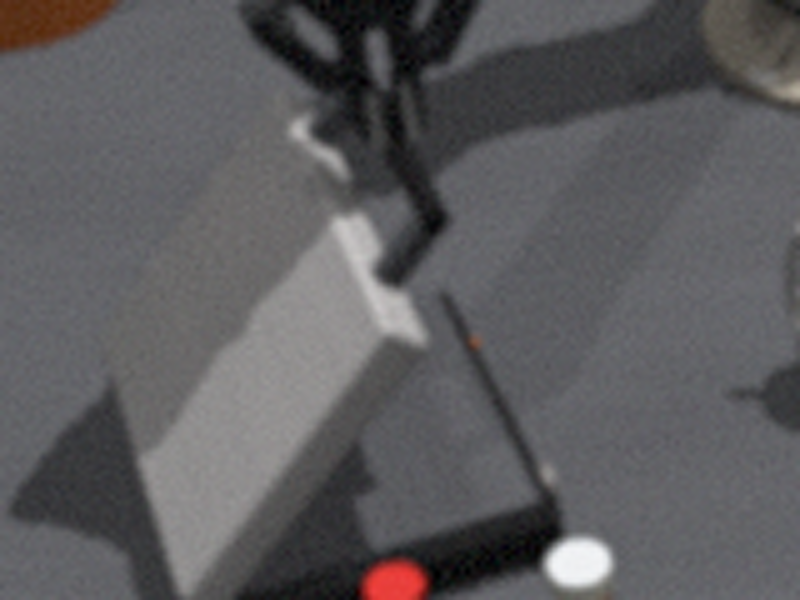

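```bash
python3 -m inch '[[0,0,0,0],[0,0,0,0],[0,0,0,0],[0,0,0,0]]' 0.044 60;  python3 -m inch '[[0,0,-0.02,0],[0,0,-0.03,0],[0,0,-0.03,0],[0,0,0,0]]'
cat > pails.py <<'E'
from h import *
import sys
# detect handles/rims by comparing top image with saved first image
t=cam("top"); a=cv2.imread("pics/top0.png")[:,:,::-1]
d=np.abs(t["color"].astype(int)-a).sum(2)
for u,v in [(291,262),(328,271),(245,284),(208,302)]: print((u,v),int((d[v-18:v+19,u-18:u+19]>90).sum()),end="; ")
print()
E
python3 pails.py; python3 -c "
from h import *
need(.42,-.04,.25)"
```

```text
t: 19.95
eef_pos: [0.4547, -0.3068, 0.2314]
tool_rot: [-0.0, 0.986, 0.165, -0.0]
contact_force: [0.3, 0.6, -0.3]
gripper_width: 0.513
grasp_force: 0.0
t: 20.35
eef_pos: [0.4569, -0.3079, 0.3159]
tool_rot: [0.002, 0.986, 0.165, 0.003]
contact_force: [0.2, -0.7, -0.2]
gripper_width: 0.515
grasp_force: 0.0
(291, 262) 0; (328, 271) 0; (245, 284) 0; (208, 302) 0; 
pos [ 0.456  -0.3073  0.3136] toolshift [ 0.053  -0.2646  0.0629] tool-y dir deg -70.96 tool z [ 0.004 -0.002 -1.   ]
```

```bash
python3 -m inch '[[0,0,-0.02,0],[0,0,-0.026,-8.5],[0,0,0,-8.5],[0,0,0,-8.5],[0,0,0,-8.5],[0,0,0,-8.5],[0,0,0,-8.5],[0,0,0,-8.5],[0,0,0,-8.5],[0,0,0,-3],[0,0,0,0]]' 0.05;  python3 -m inch '[[0.0412,0,0,0],[0.0412,0,0,0],[0.0412,0,0,0],[0.0412,0,0,0],[0.0412,0,0,0],[0.0412,0,0,0],[0,0,0,0],[0,0,0,0]]'
cat > wsnap.py <<'E'
from h import *
import sys,pickle
need(.45,-.06,.36)
c=cam("wrist"); pickle.dump({k:c[k] for k in("color","mtx","W")},open(sys.argv[1]+".pkl","wb"))
for n,p in dict(A=(.449,.060),B=(.4205,-.045),C=(.3867,.196),D=(.336,.302)).items(): print(n,w2p(c,[*p,.13]).round(),end=" ")
E
python3 wsnap.py wa
python3 -m inch '[[0.042,0,0,0],[0.042,0,0,0],[0.042,0,0,0],[0.042,0,0,0],[0.042,0,0,0],[0.042,0,0,0],[0,0,0,0],[0,0,0,0]]'
python3 wsnap.py wb
```

```text
t: 21.5
eef_pos: [0.4544, -0.3065, 0.3562]
tool_rot: [-0.001, 0.707, 0.707, -0.0]
contact_force: [-0.1, -0.3, 0.1]
gripper_width: 0.581
grasp_force: 0.0
t: 22.3
eef_pos: [0.4545, -0.0588, 0.3571]
tool_rot: [-0.0, 0.706, 0.708, -0.0]
contact_force: [0.2, -0.9, -0.8]
gripper_width: 0.586
grasp_force: 0.0
pos [ 0.4545 -0.0588  0.3571] toolshift [-0.0012 -0.0045 -0.0029] tool-y dir deg 0.11 tool z [-0.001 -0.    -1.   ]
A [315.  60.] B [291. 155.] C [252. -88.] D [ 189. -229.] t: 23.15
eef_pos: [0.455, 0.1918, 0.357]
tool_rot: [-0.0, 0.707, 0.707, -0.001]
contact_force: [0.6, -0.3, -0.4]
gripper_width: 0.584
grasp_force: 0.0
pos [0.455  0.1918 0.357 ] toolshift [-0.2518 -0.005  -0.0029] tool-y dir deg 0.01 tool z [-0.001 -0.    -1.   ]
A [315. 265.] B [295. 332.] C [263. 163.] D [213.  68.]
```

Both pairs should be visible, so I'll tile the two crops into one picture.

Run:
```python
import pickle,cv2,numpy as np
a=pickle.load(open("wa.pkl","rb"))["color"][0:220,210:400]; b=pickle.load(open("wb.pkl","rb"))["color"][0:220,130:320]
cv2.imwrite("pics/tile.png",cv2.resize(np.hstack([a,b])[:,:,::-1],None,fx=2.1,fy=2.1,interpolation=cv2.INTER_CUBIC))
```

```text
(no output)
```

View pics/tile.png

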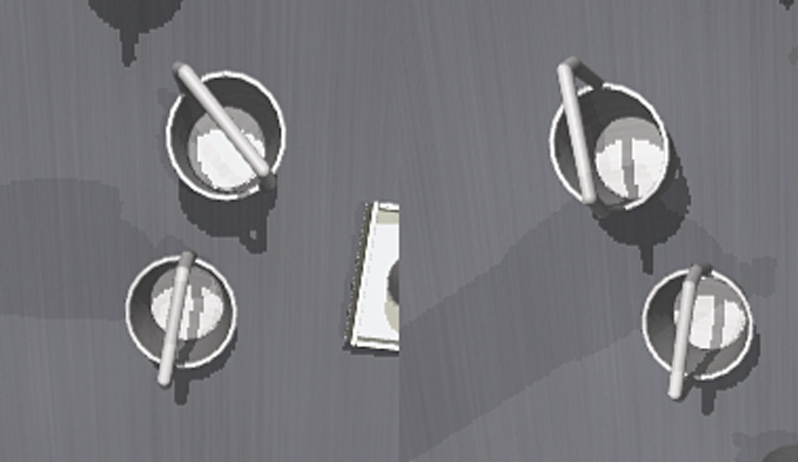

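Run:
```python
from h import *
import pickle
A=pickle.load(open("wa.pkl","rb"));B=pickle.load(open("wb.pkl","rb"))
def w(p,z):
    u=(p[0]+.5)/2.1-.5; v=(p[1]+.5)/2.1-.5
    return p2w(A,(u+210,v),z)[:2] if u<190 else p2w(B,(u-190+130,v),z)[:2]
for n,e,r in [("A",[(183,70),(265,173)],(226,135)),("B",[(186,260),(164,380)],(181,311)),("C",[(692,273),(675,390)],(697,324)),("D",[(566,68),(588,198)],(609,146))]:
    b=np.array([w(p,.132) for p in e]);d=b[0]-b[1];m=b.mean(0)
    print(n,"bar",m.round(4),"len",np.linalg.norm(d).round(3),"deg",np.degrees(np.arctan2(d[1],d[0])).round(1),"rim",w(r,.07).round(4), np.hypot(*m).round(3))
need(.333,.32,.2)
```

```text
A bar [0.4512 0.0618] len 0.066 deg 130.7 rim [0.4513 0.0633] 0.455
B bar [ 0.4228 -0.0426] len 0.069 deg 78.5 rim [ 0.4218 -0.0442] 0.425
C bar [0.3899 0.2016] len 0.068 deg 79.2 rim [0.3884 0.1979] 0.439
D bar [0.3389 0.3065] len 0.064 deg 95.3 rim [0.3387 0.3076] 0.457
pos [0.4552 0.1908 0.357 ] toolshift [ 0.1292 -0.1223  0.157 ] tool-y dir deg -0.11 tool z [-0.001 -0.001 -1.   ]
```

```bash
python3 pails.py; python3 -m inch '[[0.027,-0.0237,0.03,0],[0.027,-0.0237,0.03,0],[0.027,-0.0237,0.03,0],[0.027,-0.0237,0.03,0],[0.027,-0.0237,0.03,0],[0,0,0,-5.6],[0,0,0,0],[0,0,0,0]]' 0.06
python3 - <<'E'
from h import *
need(.3366,.3259,.122)
E
```

```text
(291, 262) 378; (328, 271) 690; (245, 284) 19; (208, 302) 960; 
t: 24.05
eef_pos: [0.3374, 0.3263, 0.2078]
tool_rot: [0.0, 0.673, 0.739, 0.0]
contact_force: [0.7, -0.3, 0.2]
gripper_width: 0.7
grasp_force: 0.0
pos [0.3374 0.3263 0.2078] toolshift [-0.0003 -0.0009  0.0858] tool-y dir deg 5.34 tool z [ 0.001 -0.    -1.   ]
```

```bash
python3 -m inch '[[0,0,0.03,0],[0,0,0.03,0],[0,0,0.026,0],[0,0,0,0],[0,0,0,0]]'; python3 -m inch '[[0,0,0,0],[0,0,0,0],[0,0,0,0],[0,0,0,0],[0,0,0,0],[0,0,0,0],[0,0,0,0],[0,0,0,0]]' 0 60;  python3 -m inch '[[0,0,-0.02,0],[0,0,-0.04,0],[0,0,-0.04,0],[0,0,-0.04,0],[0,0,-0.03,0],[0,0,0,0],[0,0,0,0]]'
```

```text
t: 24.55
eef_pos: [0.3369, 0.3272, 0.1224]
tool_rot: [0.0, 0.672, 0.74, 0.0]
contact_force: [0.8, -0.1, 0.0]
gripper_width: 0.698
grasp_force: 0.0
t: 25.35
eef_pos: [0.3362, 0.3284, 0.1225]
tool_rot: [0.0, 0.671, 0.741, 0.001]
contact_force: [-1.4, -1.6, 6.3]
gripper_width: 0.024
grasp_force: 51.3
t: 26.05
eef_pos: [0.3359, 0.3275, 0.2919]
tool_rot: [0.0, 0.671, 0.741, 0.001]
contact_force: [-0.6, 0.1, -1.2]
gripper_width: -0.005
grasp_force: 0.0
```

```bash
python3 -c "
from station import bot
print(bot.finger_overhang)"; python3 -m inch '[[0,0,0,0],[0,0,0,0],[0,0,0,0],[0,0,0.03,0],[0,0,0.03,0],[0,0,0.04,0],[0,0,0.04,0],[0,0,0.03,0],[0,0,0.016,0],[0,0,0,0],[0,0,0,0]]' 0.06; python3 -m inch '[[0,0,0,0],[0,0,0,0],[0,0,0,0],[0,0,0,0],[0,0,0,0],[0,0,0,0],[0,0,0,0],[0,0,0,0]]' 0 60
```

```text
0.014
t: 27.15
eef_pos: [0.3356, 0.3278, 0.1056]
tool_rot: [-0.0, 0.671, 0.741, -0.0]
contact_force: [0.2, 0.2, 0.6]
gripper_width: 0.698
grasp_force: 0.0
t: 27.95
eef_pos: [0.3363, 0.3281, 0.1063]
tool_rot: [0.0, 0.671, 0.741, 0.001]
contact_force: [0.4, -1.2, 6.1]
gripper_width: 0.071
grasp_force: 58.7
```

```bash
python3 -m inch '[[0,0,-0.02,0],[0,0,-0.04,0],[0,0,-0.04,0],[0,0,-0.04,0],[0,0,-0.03,0],[0,0,0,-8.4],[0,0,0,-8.4],[0,0,0,-8.4],[0,0,0,-8.4],[0,0,0,-8.4],[0,0,0,-2.8],[0,0,0,0]]'; python3 -c "
from h import *
need(.4246,.3268,.276)"
```

```text
t: 29.15
eef_pos: [0.3355, 0.3271, 0.2751]
tool_rot: [-0.0, 0.338, 0.941, -0.001]
contact_force: [0.2, 1.0, -3.3]
gripper_width: 0.063
grasp_force: 59.1
pos [0.3355 0.3271 0.2751] toolshift [-0.0689  0.0565 -0.001 ] tool-y dir deg 50.47 tool z [-0.001 -0.001 -1.   ]
```

```bash
python3 -m inch '[[-0.0345,0.0283,0,0],[-0.0345,0.0283,0,0],[0,0,0.03,0],[0,0,0.04,0],[0,0,0.039,0],[0,0,0,0],[0,0,0,0],[0,0,0,0]]'
python3 - <<'E'
from h import *
need(.4757,.3883,.166)
c=cam("wrist"); cv2.imwrite("pics/w8.png",c["color"][:,:,::-1])
o=np.array([.613,.2743]);rx=np.array([.639,.769]);ry=np.array([-.769,.639])
for k in (.0525,.1575): print([w2p(c,[*(o+k*ry+s*rx),z]).round() for s,z in ((-.02,.169),(.05,.163))])
print("crossbar ends",[w2p(c,[*(o+k*ry+.06*rx),.159]).round() for k in (-.05,.225)])
E
```

```text
t: 29.95
eef_pos: [0.4259, 0.3286, 0.1688]
tool_rot: [0.001, 0.338, 0.941, 0.001]
contact_force: [0.1, 1.1, -1.7]
gripper_width: 0.065
grasp_force: 59.1
pos [0.4259 0.3286 0.1688] toolshift [-0.0004  0.0777  0.003 ] tool-y dir deg 50.44 tool z [ 0.003  0.002 -1.   ]
[array([411., 429.]), array([516., 420.])]
[array([426., 280.]), array([548., 274.])]
crossbar ends [array([503., 521.]), array([588., 152.])]
```

View pics/w8.png

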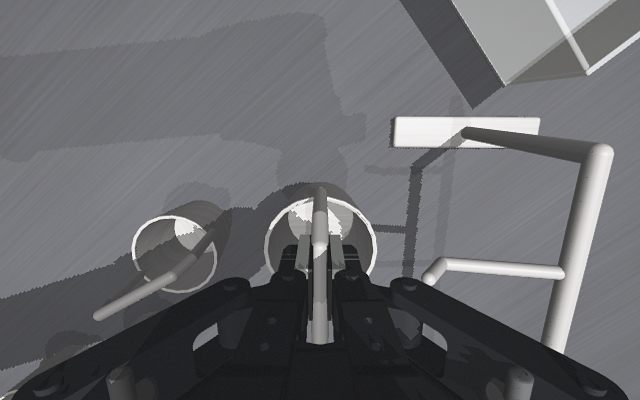

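Run:
```python
from h import *
c=cam("wrist"); o=bot.get_obs()["eef_pos"]
rx=np.array([.639,.769]);ry=np.array([-.769,.639])
for n,uv,z in [("barend+",(320,190),.024),("barend-",(320,343),.024),("rim",(320,243),-.036),("hooktip",(431,277),.0),("rod end",(560,272),-.004),("cross end",(600,152),-.008)]:
    p=p2w(c,uv,o[2]+z)[:2]; d=p-o[:2]; print(n,"rackx",round(float(d@rx),4),"racky",round(float(d@ry),4),p.round(4), "abs rel rack",round(float((p-[.613,.2743])@rx),4),round(float((p-[.613,.2743])@ry),4))
```

```text
barend+ rackx 0.0005 racky 0.0348 [0.3996 0.351 ] abs rel rack -0.0774 0.2131
barend- rackx 0.0007 racky -0.0417 [0.4585 0.3023] abs rel rack -0.0771 0.1367
rim rackx 0.0009 racky -0.016 [0.4389 0.3189] abs rel rack -0.0769 0.1624
hooktip rackx 0.0605 racky -0.0197 [0.4799 0.3624] abs rel rack -0.0173 0.1586
rod end rackx 0.133 racky -0.0189 [0.5256 0.4186] abs rel rack 0.0551 0.1595
cross end rackx 0.1427 racky 0.0466 [0.4813 0.468 ] abs rel rack 0.0648 0.225
```

The pail is held. The hook tip at (431,277) and rod end at (560,272) put the hook within 2 mm of the bar centre along the rack, and the rack about 5 mm farther out than the top view gave. I'll insert it.

```bash
python3 -m inch '[[0.001,0.016,0,0],[0,0.017,0,0],[0,0.017,0,0],[0,0.017,0,0],[0,0.017,0,0],[0,0,0,0],[0,0,0,0]]'; python3 -m inch '[[0,0,0.01,0],[0,0,0.01,0],[0,0,0.008,0],[0,0,0,0],[0,0,0,0]]';  python3 -m inch '[[0,0,0.004,0],[0,0,0.004,0],[0,0,0,0],[0,0,0,0]]'
```

```text
t: 30.75
eef_pos: [0.4777, 0.3929, 0.1675]
tool_rot: [0.0, 0.338, 0.941, 0.0]
contact_force: [-0.9, -0.2, -2.4]
gripper_width: 0.067
grasp_force: 59.1
t: 31.25
eef_pos: [0.4775, 0.3925, 0.1382]
tool_rot: [-0.0, 0.338, 0.941, -0.0]
contact_force: [0.2, 0.9, -2.1]
gripper_width: 0.067
grasp_force: 59.0
t: 31.65
eef_pos: [0.4783, 0.3936, 0.1321]
tool_rot: [0.001, 0.338, 0.941, 0.001]
contact_force: [-1.0, -1.8, 6.7]
gripper_width: 0.071
grasp_force: 60.1
```

```bash
python3 -m inch '[[0,0,0,0],[0,0,0,0],[0,0,0,0]]' 0.024 60;python3 -m inch '[[0,0,-0.01,0],[0,0,-0.02,0],[0,0,-0.03,0],[0,0,-0.04,0],[0,0,-0.04,0],[0,0,0,0],[0,0,0,0]]'
python3 - <<'E'
from h import *
need(.389+.02*.19,.199+.02*.98,.27)
import pickle
c=cam("wrist")
for k in (-.021,.019): 
  o=np.array([.615,.279]); ry=np.array([-.769,.639]); p=o+.1575*ry
print(w2p(c,[*p,.156]).round(), w2p(c,[*(p+.031*ry),.156]).round())
pickle.dump({k:c[k] for k in("color","mtx","W")},open("wh3.pkl","wb"))
E
```

```text
t: 31.95
eef_pos: [0.4778, 0.3928, 0.1306]
tool_rot: [0.0, 0.338, 0.941, 0.0]
contact_force: [-0.2, 0.5, 0.3]
gripper_width: 0.279
grasp_force: 0.0
t: 32.65
eef_pos: [0.478, 0.3932, 0.2721]
tool_rot: [0.001, 0.338, 0.941, 0.001]
contact_force: [0.2, 0.1, -1.1]
gripper_width: 0.279
grasp_force: 0.0
pos [0.478  0.3932 0.2721] toolshift [-0.0454 -0.1889  0.0017] tool-y dir deg 50.47 tool z [ 0.002  0.001 -1.   ]
[319. 211.] [319. 177.]
```

```bash
cat > pails.py <<'E'
from h import *
# count changed pixels at each standing pail in top and scene against the first pictures
W=dict(A=(.451,.062),B=(.422,-.0435),C=(.389,.199),D=(.3385,.306))
for n in ("top","scene"):
    t=cam(n); a=cv2.imread(f"pics/{n}0.png")[:,:,::-1]
    d=cv2.blur(np.abs(t["color"].astype(float)-a).sum(2),(3,3))
    print(n,{k:[int((d[int(v)-9:int(v)+10,int(u)-9:int(u)+10]>70).sum()) for u,v in [w2p(t,[*p,.13]),w2p(t,[*p,.07]),w2p(t,[*p,.03])]] for k,p in W.items()})
E
python3 pails.py
```

```text
top {'A': [192, 187, 189], 'B': [87, 80, 80], 'C': [2, 8, 19], 'D': [278, 335, 348]}
scene {'A': [32, 13, 2], 'B': [5, 22, 3], 'C': [0, 0, 0], 'D': [63, 56, 168]}
```

```bash
python3 -m inch '[[-0.0114,-0.0472,0,0],[-0.0114,-0.0472,0,0],[-0.0114,-0.0472,0,0],[-0.0114,-0.0472,0,0],[0,0,0,8.5],[0,0,0,8.5],[0,0,0,8.5],[0,0,0,8.5],[0,0,0,8.5],[0,0,0,8.5],[0,0,0,8.5],[0,0,0,1.8]]' 0.06;python3 -m inch '[[0,0,0.03,0],[0,0,0.03,0],[0,0,0,0],[0,0,0,0]]'
python3 - <<'E'
from h import *
need(.3928,.2186,.106)
E
python3 pails.py
```

```text
t: 34.0
eef_pos: [0.3921, 0.2176, 0.2695]
tool_rot: [-0.0, 0.772, 0.635, -0.001]
contact_force: [0.4, -1.5, 0.4]
gripper_width: 0.704
grasp_force: 0.0
t: 34.4
eef_pos: [0.3921, 0.218, 0.2103]
tool_rot: [-0.001, 0.771, 0.637, -0.001]
contact_force: [0.3, 0.6, 0.4]
gripper_width: 0.706
grasp_force: 0.0
pos [0.3921 0.218  0.2103] toolshift [0.0008 0.0008 0.1043] tool-y dir deg -10.81 tool z [-0.002 -0.    -1.   ]
top {'A': [79, 90, 92], 'B': [36, 32, 32], 'C': [14, 23, 22], 'D': [361, 357, 345]}
scene {'A': [37, 16, 2], 'B': [18, 21, 0], 'C': [15, 0, 0], 'D': [62, 81, 227]}
```

```bash
python3 -m inch '[[0,0,0.04,0],[0,0,0.04,0],[0,0,0.024,0],[0,0,0,0],[0,0,0,0]]'; python3 -m inch '[[0,0,0,0],[0,0,0,0],[0,0,0,0],[0,0,0,0],[0,0,0,0],[0,0,0,0],[0,0,0,0],[0,0,0,0]]' 0 60; python3 -m inch '[[0,0,-0.02,0],[0,0,-0.04,0],[0,0,-0.04,0],[0,0,-0.04,0],[0,0,-0.03,0],[0,0,0,-8.5],[0,0,0,-8.5],[0,0,0,-8.5],[0,0,0,-8.5],[0,0,0,-8.5],[0,0,0,-8.5],[0,0,0,-8.5]]';python3 -m inch '[[0,0,0,-1.6],[0,0,0,0]]'
```

```text
t: 35.0
eef_pos: [0.3935, 0.2188, 0.1079]
tool_rot: [0.0, 0.771, 0.637, 0.001]
contact_force: [0.7, 0.8, -0.5]
gripper_width: 0.704
grasp_force: 0.0
t: 35.8
eef_pos: [0.3932, 0.2188, 0.1074]
tool_rot: [0.0, 0.771, 0.637, 0.001]
contact_force: [-1.4, -0.2, 7.2]
gripper_width: 0.071
grasp_force: 58.8
t: 37.0
eef_pos: [0.3922, 0.2177, 0.2761]
tool_rot: [-0.0, 0.35, 0.937, -0.001]
contact_force: [-0.2, 0.7, -1.9]
gripper_width: 0.069
grasp_force: 59.1
t: 37.2
eef_pos: [0.3924, 0.2178, 0.2763]
tool_rot: [-0.0, 0.341, 0.94, -0.0]
contact_force: [0.2, 0.2, -3.3]
gripper_width: 0.068
grasp_force: 59.1
```

```bash
python3 -c "
from h import *
need(.5044,.2607,.168)"; python3 pails.py
```

```text
pos [0.3924 0.2178 0.2763] toolshift [-0.0584  0.1048  0.1082] tool-y dir deg 50.11 tool z [-0.001 -0.    -1.   ]
top {'A': [28, 29, 29], 'B': [80, 75, 75], 'C': [337, 339, 339], 'D': [284, 300, 332]}
scene {'A': [0, 19, 7], 'B': [25, 30, 0], 'C': [167, 47, 120], 'D': [61, 83, 228]}
```

```bash
python3 -m inch '[[-0.0195,0.035,0,0],[-0.0195,0.035,0,0],[-0.0195,0.035,0,0],[0,0,0.03,0],[0,0,0.04,0],[0,0,0.038,0],[0,0,0,0],[0,0,0,0],[0,0,0,0]]';python3 -c "
from h import *
need(.5587,.3261,.168)"
```

```text
t: 38.2
eef_pos: [0.506, 0.2626, 0.1709]
tool_rot: [0.001, 0.34, 0.94, 0.001]
contact_force: [0.8, 0.0, -1.5]
gripper_width: 0.066
grasp_force: 59.1
pos [0.506  0.2626 0.1709] toolshift [0.0001 0.0825 0.0032] tool-y dir deg 50.23 tool z [ 0.003  0.002 -1.   ]
```

```bash
cat > tm.py <<'E'
from h import *
c=cam("wrist"); a=cv2.imread("pics/w8.png",0); g=cv2.cvtColor(c["color"],cv2.COLOR_RGB2GRAY)
T=lambda im:cv2.Canny(im,60,150)
r=cv2.matchTemplate(cv2.blur(g,(3,3))[220:330,400:600],cv2.blur(a,(3,3))[252:292,420:560],cv2.TM_CCOEFF_NORMED); _,s,_,l=cv2.minMaxLoc(r); print("shift px (u,v)",l[0]+400-420,l[1]+220-252,"score",round(s,2))
E
python3 tm.py
```

```text
shift px (u,v) -3 -1 score 0.99
```

```bash
python3 -m inch '[[0.001,0.0165,0,0],[0,0.0165,0,0],[0,0.0165,0,0],[0,0.0165,0,0],[0,0.0165,0,0],[0,0,0,0],[0,0,0,0]]'; python3 -m inch '[[0,0,0.01,0],[0,0,0.01,0],[0,0,0.01,0],[0,0,0,0],[0,0,0,0]]';  python3 -m inch '[[0,0,0.004,0],[0,0,0.003,0],[0,0,0,0],[0,0,0,0]]'
```

```text
t: 38.95
eef_pos: [0.5571, 0.3258, 0.1699]
tool_rot: [0.0, 0.34, 0.94, 0.001]
contact_force: [-0.1, -0.5, -2.3]
gripper_width: 0.063
grasp_force: 59.1
t: 39.45
eef_pos: [0.5565, 0.3253, 0.138]
tool_rot: [-0.0, 0.34, 0.94, -0.0]
contact_force: [1.1, -0.7, -2.0]
gripper_width: 0.07
grasp_force: 59.1
t: 39.85
eef_pos: [0.5574, 0.3263, 0.1331]
tool_rot: [0.001, 0.34, 0.94, 0.001]
contact_force: [-1.6, -0.5, 5.7]
gripper_width: 0.068
grasp_force: 60.1
```

```bash
python3 -m inch '[[0,0,0,0],[0,0,0,0],[0,0,0,0]]' 0.024 60;python3 -m inch '[[0,0,-0.01,0],[0,0,-0.02,0],[0,0,-0.03,0],[0,0,-0.04,0],[0,0,-0.04,0],[0,0,0,0],[0,0,0,0]]'; python3 pails.py
python3 - <<'E'
from h import *
need(.4384,.0775,.21)
E
```

```text
t: 40.15
eef_pos: [0.5569, 0.3256, 0.1316]
tool_rot: [0.0, 0.34, 0.94, 0.0]
contact_force: [-0.0, 0.3, 0.1]
gripper_width: 0.279
grasp_force: 0.0
t: 40.85
eef_pos: [0.5571, 0.326, 0.2732]
tool_rot: [0.001, 0.34, 0.94, 0.001]
contact_force: [0.3, -0.2, -0.6]
gripper_width: 0.279
grasp_force: 0.0
top {'A': [99, 114, 137], 'B': [255, 267, 267], 'C': [325, 346, 352], 'D': [361, 360, 360]}
scene {'A': [47, 9, 6], 'B': [66, 76, 43], 'C': [73, 36, 186], 'D': [62, 85, 230]}
pos [0.5564 0.3249 0.2707] toolshift [-0.0674 -0.2656  0.0611] tool-y dir deg 50.26 tool z [-0.001 -0.001 -1.   ]
```

```bash
python3 -m inch '[[-0.0112,-0.0443,0,0],[-0.0112,-0.0443,0,0],[-0.0112,-0.0443,0,0],[-0.0112,-0.0443,0,0],[-0.0112,-0.0443,0,0],[-0.0112,-0.0443,0,0],[0,0,0,8.5],[0,0,0,2.8],[0,0,0,0],[0,0,0,0]]' 0.06
python3 - <<'E'
from h import *
import pickle
need(.4384,.0775,.106)
c=cam("wrist"); print("A bar",w2p(c,[.451,.062,.13]),"B",w2p(c,[.422,-.0435,.13]))
pickle.dump({k:c[k] for k in("color","mtx","W")},open("wA.pkl","wb"))
E
python3 pails.py
```

```text
t: 41.95
eef_pos: [0.4381, 0.0781, 0.2709]
tool_rot: [-0.001, 0.43, 0.903, -0.0]
contact_force: [-0.8, 0.7, -0.4]
gripper_width: 0.704
grasp_force: 0.0
pos [0.4381 0.0781 0.2709] toolshift [-9.000e-04  1.000e-04  1.649e-01] tool-y dir deg 39.08 tool z [-0.002  0.    -1.   ]
A bar [319.37724775 203.11300064] B [232.07335865 262.87267592]
top {'A': [154, 119, 99], 'B': [243, 255, 255], 'C': [357, 348, 348], 'D': [295, 346, 347]}
scene {'A': [28, 3, 0], 'B': [64, 78, 46], 'C': [68, 101, 239], 'D': [62, 88, 236]}
```

```bash
python3 -m inch '[[0,0,0.04,0],[0,0,0.04,0],[0,0,0.04,0],[0,0,0.03,0],[0,0,0.015,0],[0,0,0,0],[0,0,0,0]]'; python3 -m inch '[[0,0,0,0],[0,0,0,0],[0,0,0,0],[0,0,0,0],[0,0,0,0],[0,0,0,0],[0,0,0,0],[0,0,0,0]]' 0 60; python3 -m inch '[[0,0,-0.02,0],[0,0,-0.04,0],[0,0,-0.04,0],[0,0,-0.04,0],[0,0,-0.03,0],[0,0,0,-8.5],[0,0,0,-2.7],[0,0,0,0]]'; python3 -c "
from h import *
need(.5851,.1936,.168)"
```

```text
t: 42.8
eef_pos: [0.4388, 0.0787, 0.1069]
tool_rot: [-0.0, 0.43, 0.903, 0.0]
contact_force: [-0.1, 0.3, -0.1]
gripper_width: 0.705
grasp_force: 0.0
t: 43.6
eef_pos: [0.4388, 0.0784, 0.1072]
tool_rot: [0.0, 0.431, 0.902, 0.0]
contact_force: [-2.3, -0.2, 6.8]
gripper_width: 0.065
grasp_force: 58.7
t: 44.4
eef_pos: [0.4382, 0.0779, 0.2765]
tool_rot: [0.0, 0.341, 0.94, -0.0]
contact_force: [-0.6, 0.3, -1.7]
gripper_width: 0.067
grasp_force: 59.1
pos [0.4382 0.0779 0.2765] toolshift [-0.0387  0.1829  0.1084] tool-y dir deg 50.17 tool z [-0. -0. -1.]
```

```bash
python3 -m inch '[[-0.0097,0.0457,0,0],[-0.0097,0.0457,0,0],[-0.0097,0.0457,0,0],[-0.0097,0.0457,0,0],[0,0,0.03,0],[0,0,0.04,0],[0,0,0.038,0],[0,0,0,0],[0,0,0,0],[0,0,0,0]]';python3 -c "
from h import *
need(.6378,.2589,.168)"; python3 tm.py
```

```text
t: 45.4
eef_pos: [0.5867, 0.1946, 0.1709]
tool_rot: [0.001, 0.341, 0.94, 0.001]
contact_force: [0.3, -0.3, -1.8]
gripper_width: 0.067
grasp_force: 59.0
pos [0.5867 0.1946 0.1709] toolshift [0.002  0.0821 0.0032] tool-y dir deg 50.13 tool z [ 0.003  0.001 -1.   ]
shift px (u,v) -1 -1 score 0.98
```

```bash
python3 -m inch '[[0.001,0.0167,0,0],[0,0.0167,0,0],[0,0.0167,0,0],[0,0.0167,0,0],[0,0.0167,0,0],[0,0,0,0],[0,0,0,0]]'; python3 -m inch '[[0,0,0.01,0],[0,0,0.01,0],[0,0,0.01,0],[0,0,0,0],[0,0,0,0]]';  python3 -m inch '[[0,0,0.004,0],[0,0,0.003,0],[0,0,0,0],[0,0,0,0]]'
```

```text
t: 46.15
eef_pos: [0.6385, 0.2587, 0.17]
tool_rot: [0.001, 0.341, 0.94, 0.001]
contact_force: [0.4, -0.9, -2.3]
gripper_width: 0.065
grasp_force: 59.1
t: 46.65
eef_pos: [0.6379, 0.2581, 0.138]
tool_rot: [-0.0, 0.341, 0.94, -0.0]
contact_force: [0.4, -0.1, -0.8]
gripper_width: 0.068
grasp_force: 59.1
t: 47.05
eef_pos: [0.6388, 0.2592, 0.133]
tool_rot: [0.001, 0.341, 0.94, 0.001]
contact_force: [-0.0, -0.0, 5.2]
gripper_width: 0.061
grasp_force: 59.8
```

```bash
python3 -m inch '[[0,0,0,0],[0,0,0,0],[0,0,0,0]]' 0.024 60;python3 -m inch '[[0,0,-0.01,0],[0,0,-0.02,0],[0,0,-0.03,0],[0,0,-0.04,0],[0,0,-0.04,0],[0,0,-0.04,0],[0,0,-0.04,0],[0,0,0,0]]'; python3 -m inch '[[-0.008,-0.0453,0,0],[-0.008,-0.0453,0,0],[-0.008,-0.0453,0,0],[-0.008,-0.0453,0,0],[-0.008,-0.0453,0,0],[-0.008,-0.0453,0,0],[-0.008,-0.0453,0,0],[-0.008,-0.0453,0,0]]' 0.06; python3 -m inch '[[0,0,0,8.5],[0,0,0,8.5],[0,0,0,8.5],[0,0,0,8.5],[0,0,0,8.5],[0,0,0,7.7],[0,0,0,0],[0,0,0,0]]'
python3 wsnap.py wc
python3 - <<'E'
from h import *
import pickle
w=pickle.load(open("wc.pkl","rb"))["color"]
s=cam("scene")["color"];t=cam("top")["color"]
r=lambda im,k:cv2.resize(im[:,:,::-1],None,fx=k,fy=k,interpolation=cv2.INTER_CUBIC)
canvas=np.zeros((600,800,3),np.uint8)
a=r(w[0:260,140:440],1.5); canvas[0:390,0:450]=a            # wrist x1.5 offs (140,0)
b=r(s[100:280,300:440+60],1.75); canvas[0:315,450:800]=b     # scene
d=r(s[110:230,140:300],1.75); canvas[390:600,0:280]=d
e=r(t[115:290,140:360],1.6); canvas[320:600,448:800]=e
f=r(s[195:275,290:360],2); canvas[395:555,290:430]=f
cv2.imwrite("pics/last.png",canvas)
E
```

```text
t: 47.35
eef_pos: [0.6381, 0.2583, 0.1313]
tool_rot: [-0.0, 0.341, 0.94, -0.0]
contact_force: [-0.0, -0.7, -0.3]
gripper_width: 0.282
grasp_force: 0.0
t: 48.15
eef_pos: [0.6397, 0.2606, 0.3594]
tool_rot: [0.004, 0.341, 0.94, 0.004]
contact_force: [-0.5, 0.6, 0.7]
gripper_width: 0.282
grasp_force: 0.0
t: 48.95
eef_pos: [0.4538, -0.0621, 0.3519]
tool_rot: [0.0, 0.341, 0.94, -0.0]
contact_force: [1.6, -0.9, -0.0]
gripper_width: 0.704
grasp_force: 0.0
t: 49.75
eef_pos: [0.4551, -0.0606, 0.3517]
tool_rot: [0.0, 0.706, 0.708, -0.0]
contact_force: [-0.8, -0.7, 0.4]
gripper_width: 0.704
grasp_force: 0.0
pos [ 0.4551 -0.0606  0.3517] toolshift [ 0.0006 -0.0051 -0.0083] tool-y dir deg 0.19 tool z [ 0. -0. -1.]
A [314.  58.] B [290. 154.] C [250. -93.] D [ 186. -238.]
```

View pics/last.png

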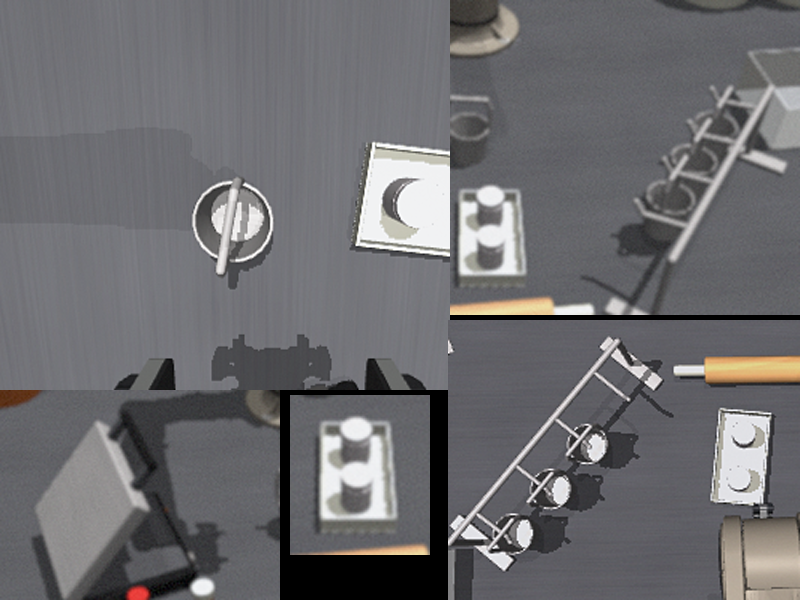

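The last composite shows pails on three hooks, both tins upright in the caddy and the lid standing half-way up. Pail B has shifted: its bar runs from (236,183) to (220,271) in the tile.

Run:
```python
from h import *
import pickle
A=pickle.load(open("wc.pkl","rb"))
w=lambda p,z:p2w(A,((p[0]+.5)/1.5-.5+140,(p[1]+.5)/1.5-.5),z)[:2]
b=np.array([w(p,.132) for p in [(236,183),(220,271)]]);d=b[0]-b[1];m=b.mean(0);a=np.arctan2(d[1],d[0])
r=w((232,221),.07)
print(m.round(4),np.linalg.norm(d).round(3),np.degrees(a).round(1),"rim",r.round(4))
m=(m+r)/2
need(*(m+.02*np.array([np.cos(a),np.sin(a)])),.21)
```

```text
[ 0.4226 -0.0426] 0.07 78.6 rim [ 0.4211 -0.0445]
pos [ 0.4551 -0.0607  0.3517] toolshift [ 0.0368 -0.0293  0.1417] tool-y dir deg 0.1 tool z [ 0. -0. -1.]
```

```bash
python3 -m inch '[[0.0184,-0.0147,0.03,0],[0.0184,-0.0147,0.03,0],[0,0,0.04,8.5],[0,0,0.04,2.7],[0,0,0,0],[0,0,0,0]]' 0.06
python3 - <<'E'
from h import *
need(.4258,-.024,.106)
E
```

```text
t: 50.5
eef_pos: [0.426, -0.0238, 0.2122]
tool_rot: [-0.001, 0.772, 0.636, -0.0]
contact_force: [1.1, -0.2, 0.4]
gripper_width: 0.705
grasp_force: 0.0
pos [ 0.426  -0.0238  0.2122] toolshift [-0.0003 -0.      0.1062] tool-y dir deg -11.08 tool z [-0.001  0.001 -1.   ]
```

```bash
python3 -m inch '[[0,0,0.04,0],[0,0,0.04,0],[0,0,0.026,0],[0,0,0,0],[0,0,0,0]]'; python3 -m inch '[[0,0,0,0],[0,0,0,0],[0,0,0,0],[0,0,0,0],[0,0,0,0],[0,0,0,0],[0,0,0,0],[0,0,0,0]]' 0 60; python3 -m inch '[[0,0,-0.02,0],[0,0,-0.04,0],[0,0,-0.04,0],[0,0,-0.04,0],[0,0,-0.03,0],[0,0,0,-8.5],[0,0,0,-8.5],[0,0,0,-8.5],[0,0,0,-8.5],[0,0,0,-8.5],[0,0,0,-8.5],[0,0,0,-8.5]]';python3 -m inch '[[0,0,0,-1.8],[0,0,0,0],[0,0,0,0]]'; python3 -c "
from h import *
need(.6652,.1268,.168)"
```

```text
t: 51.0
eef_pos: [0.4277, -0.0239, 0.1075]
tool_rot: [0.001, 0.773, 0.635, 0.001]
contact_force: [1.0, 0.0, 0.4]
gripper_width: 0.701
grasp_force: 0.0
t: 51.8
eef_pos: [0.4264, -0.0238, 0.1065]
tool_rot: [0.001, 0.773, 0.635, 0.0]
contact_force: [-2.5, -0.3, 6.9]
gripper_width: 0.064
grasp_force: 58.7
t: 53.0
eef_pos: [0.4251, -0.0239, 0.2753]
tool_rot: [-0.0, 0.353, 0.936, -0.0]
contact_force: [-0.3, 0.2, -2.4]
gripper_width: 0.064
grasp_force: 59.2
t: 53.3
eef_pos: [0.4254, -0.024, 0.2754]
tool_rot: [-0.0, 0.342, 0.94, -0.0]
contact_force: [0.2, 0.9, -2.5]
gripper_width: 0.068
grasp_force: 59.2
pos [ 0.4254 -0.024   0.2754] toolshift [-0.0868  0.2697  0.1073] tool-y dir deg 50.01 tool z [-0.001 -0.    -1.   ]
```

```bash
python3 -m inch '[[-0.0145,0.045,0,0],[-0.0145,0.045,0,0],[-0.0145,0.045,0,0],[-0.0145,0.045,0,0],[-0.0145,0.045,0,0],[-0.0145,0.045,0,0],[0,0,0.03,0],[0,0,0.04,0],[0,0,0.036,0],[0,0,0,0],[0,0,0,0],[0,0,0,0]]';python3 -c "
from h import *
need(.7195,.192,.168)"; python3 tm.py
```

```text
t: 54.5
eef_pos: [0.6672, 0.1279, 0.1723]
tool_rot: [0.001, 0.342, 0.94, 0.001]
contact_force: [-0.6, 0.4, -2.3]
gripper_width: 0.062
grasp_force: 59.2
pos [0.6672 0.1279 0.1723] toolshift [0.0011 0.0827 0.0045] tool-y dir deg 50.04 tool z [ 0.004  0.001 -1.   ]
shift px (u,v) -2 -2 score 0.7
```

```bash
python3 -m inch '[[0.0015,0.0166,0,0],[0,0.0166,0,0],[0,0.0166,0,0],[0,0.0166,0,0],[0,0.0166,0,0],[0,0,0,0],[0,0,0,0]]'; python3 -m inch '[[0,0,0.01,0],[0,0,0.01,0],[0,0,0.011,0],[0,0,0,0],[0,0,0,0]]';  python3 -m inch '[[0,0,0.004,0],[0,0,0.004,0],[0,0,0,0],[0,0,0,0]]'
```

```text
t: 55.25
eef_pos: [0.7183, 0.1921, 0.1711]
tool_rot: [0.001, 0.341, 0.94, 0.001]
contact_force: [-0.5, 0.6, -2.0]
gripper_width: 0.067
grasp_force: 59.2
t: 55.75
eef_pos: [0.7176, 0.1914, 0.1378]
tool_rot: [-0.001, 0.342, 0.94, -0.0]
contact_force: [0.1, 0.1, -2.2]
gripper_width: 0.068
grasp_force: 59.2
t: 56.15
eef_pos: [0.7186, 0.1923, 0.1323]
tool_rot: [0.001, 0.342, 0.94, 0.001]
contact_force: [-1.3, -0.8, 4.8]
gripper_width: 0.062
grasp_force: 60.2
```

```bash
python3 -m inch '[[0,0,0,0],[0,0,0,0],[0,0,0,0]]' 0.024 60;python3 -m inch '[[0,0,-0.01,0],[0,0,-0.02,0],[0,0,-0.03,0],[0,0,-0.04,0],[0,0,-0.04,0],[0,0,-0.04,0],[0,0,-0.04,0],[0,0,0,0]]'; python3 -m inch '[[0,-0.045,0,0],[0,-0.045,0,0],[0,-0.045,0,0],[0,-0.045,0,0],[0.03,-0.03,0,0],[0,0,0,0],[0,0,0,0],[0,0,0,0],[0,0,0,0],[0,0,0,0],[0,0,0,0],[0,0,0,0]]'
for i in 1 2 3; do python3 -m inch '[[0,0,0,0],[0,0,0,0],[0,0,0,0],[0,0,0,0],[0,0,0,0],[0,0,0,0],[0,0,0,0],[0,0,0,0],[0,0,0,0],[0,0,0,0],[0,0,0,0],[0,0,0,0]]' >/dev/null; done
python3 - <<'E'
from h import *
o=np.array([.615,.279]);ry=np.array([-.769,.639])
for n in("top","scene"):
    t=cam(n); g=cv2.cvtColor(t["color"],cv2.COLOR_RGB2GRAY)
    px=[w2p(t,[*(o+k*ry),.085]).round().astype(int) for k in (-.1575,-.0525,.0525,.1575)]
    u,v=px[1]; T=g[v-14:v+15,u-14:u+15]
    for (u,v) in px:
        r=cv2.matchTemplate(g[v-22:v+23,u-22:u+23],T,cv2.TM_CCOEFF_NORMED);_,s,_,l=cv2.minMaxLoc(r);print(n,(u,v),round(s,2),l[0]-8,l[1]-8)
s=cam("scene"); a=cv2.cvtColor(cv2.resize(cv2.imread("pics/s7.png"),(160,120),interpolation=cv2.INTER_AREA),cv2.COLOR_BGR2GRAY)
g=cv2.cvtColor(s["color"],cv2.COLOR_RGB2GRAY)[110:230,140:300]
for (x,y,w,h) in [(68,55,24,24),(76,38,20,20)]:
    r=cv2.matchTemplate(g[y-8:y+h+8,x-8:x+w+8],a[y:y+h,x:x+w],cv2.TM_CCOEFF_NORMED);_,sc,_,l=cv2.minMaxLoc(r);print("lid",round(sc,2),l[0]-8,l[1]-8)
print(bot.get_obs()["t"],bot.get_obs()["eef_pos"].round(3),bot.get_obs()["contact_force"].round(1))
E
```

```text
t: 56.45
eef_pos: [0.7179, 0.1917, 0.1304]
tool_rot: [-0.0, 0.341, 0.94, -0.0]
contact_force: [-0.8, 0.6, -0.8]
gripper_width: 0.279
grasp_force: 0.0
t: 57.25
eef_pos: [0.7195, 0.1936, 0.3589]
tool_rot: [0.004, 0.342, 0.94, 0.004]
contact_force: [-0.8, -0.4, -0.4]
gripper_width: 0.277
grasp_force: 0.0
t: 58.45
eef_pos: [0.5604, 0.0503, 0.3504]
tool_rot: [-0.0, 0.341, 0.94, 0.0]
contact_force: [-0.3, 0.1, -1.1]
gripper_width: 0.28
grasp_force: 0.0
top (np.int64(250), np.int64(165)) 0.51 0 -1
top (np.int64(227), np.int64(192)) 1.0 0 0
top (np.int64(204), np.int64(220)) 0.53 0 0
top (np.int64(181), np.int64(248)) 0.37 2 -3
scene (np.int64(408), np.int64(239)) 0.12 7 -8
scene (np.int64(424), np.int64(215)) 1.0 0 0
scene (np.int64(437), np.int64(193)) 0.7 2 -2
scene (np.int64(450), np.int64(174)) 0.61 4 -6
lid 0.94 0 0
lid 0.75 0 0
62.2 [0.56  0.05  0.351] [ 0.6  0.  -0.5]
```

Run:
```python
from h import *
o=np.array([.615,.279]);rx=np.array([.639,.769]);ry=np.array([-.769,.639])
th=np.linspace(0,2*np.pi,40)
for n in("top","scene"):
    t=cam(n); a=cv2.imread(f"pics/{n}0.png")[:,:,::-1]; g=t["color"].astype(float)
    d=cv2.blur(np.abs(g-a).sum(2),(3,3))>45
    # rim score: brightness gain along projected rim circle, over height/offset search
    gr=g.mean(2)
    for i,k in enumerate((-.1575,-.0525,.0525,.1575)):
        best=[]
        for z in (.07,.08,.09,.096,.105,.115):
          for dx in np.arange(-.02,.021,.004):
            for dy in np.arange(-.012,.013,.004):
              c=o+(k+dy)*ry+dx*rx
              P=[np.array([w2p(t,[*(c+r*np.array([np.cos(x),np.sin(x)])),z]) for x in th[::2]]).round().astype(int) for r in (.037,.031,.043)]
              v=[gr[p[:,1],p[:,0]].mean() for p in P]
              best.append((v[0]-.5*(v[1]+v[2]),z,round(dx,3),round(dy,3)))
        C=[w2p(t,[*(o+k*ry+r*np.array([np.cos(x),np.sin(x)])),z]) for z,r in((.026,.03),(.096,.037)) for x in th]
        m=np.zeros(d.shape,np.uint8); cv2.fillConvexPoly(m,cv2.convexHull(np.array(C).astype(np.float32)).astype(int),1)
        print(n,"hook",i,"changed frac in hung-pail outline",round(float(d[m>0].mean()),2),"best rim",max(best)[1:],round(max(best)[0],1))
```

```text
top hook 0 changed frac in hung-pail outline 0.95 best rim (0.096, np.float64(-0.02), np.float64(-0.012)) 36.5
top hook 1 changed frac in hung-pail outline 0.94 best rim (0.115, np.float64(-0.008), np.float64(-0.004)) 46.9
top hook 2 changed frac in hung-pail outline 0.92 best rim (0.07, np.float64(0.008), np.float64(0.004)) 45.0
top hook 3 changed frac in hung-pail outline 0.93 best rim (0.09, np.float64(0.004), np.float64(0.004)) 64.7
scene hook 0 changed frac in hung-pail outline 0.73 best rim (0.09, np.float64(0.0), np.float64(0.008)) 24.0
scene hook 1 changed frac in hung-pail outline 0.67 best rim (0.07, np.float64(0.016), np.float64(0.012)) 19.7
scene hook 2 changed frac in hung-pail outline 0.65 best rim (0.09, np.float64(0.02), np.float64(0.008)) 15.6
scene hook 3 changed frac in hung-pail outline 0.65 best rim (0.096, np.float64(0.0), np.float64(0.0)) 17.3
```

All four hooks show a pail at hanging height, the lid hasn't moved and the robot is clear, so I'll hand in.

```bash
python3 -c "
from station import bot
print(bot.hand_in())"
```

```text
the job is handed in; nothing more can be done
None
```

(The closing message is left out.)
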